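# Clear the piled-up lid and cover the empty pan

### The arm

A 7-joint arm with a two-finger parallel gripper is mounted at the origin on a cart in front of the work surface, level with it; the furniture and walls round the work are solid. World frame = base frame: x ahead of the robot, y to its left, z up, the work surface at z = 0. Lengths are in m, angles in rad, forces in N, time in s.
With the tool pointing down it reaches from about 0.4 to 0.85 m from the base axis. Payload 10.4 kg.
Tool frame: the origin (TCP) lies between the finger pads; the fingertips stand 11 mm ahead of it and the grasp point (between the pads) lies 8 mm behind it (r.tcp_to_tips is the distance from the TCP to the fingertips, in m); z points along the fingers, y is the line along which they close (so a half turn about z gives the same grasp; the last joint's range is limited). The gripper opens to 87 mm and grips with 3 to 60 N. Pads are 19 mm wide; open, the fingers measure 117 mm over their backs; the gripper's body (75 mm by 190 mm) begins 51 mm behind the grasp point.
Start: joints at [-1.33, 0.332, -0.065, 1.46, 0.022, 1.35, -0.088], TCP at [0.163, 0.603, 0.234] pointing down, gripper open.
Joint ranges: [-2.6, 2.6], [-0.5, 2.12], [-1.47, 1.34], [0.16, 2.42], [-1.27, 4.41], [0.06, 2.06], [-2.6, 2.6]. Speed limits (rad/s): [2.22, 2.22, 2.79, 2.79, 3.14, 3.14, 3.14].

### API

Orientations are given as a unit quaternion [x, y, z, w].
In Python, from bench import r gives the robot as it stands. The module is installed in compiled form; this text tells all that it offers.
- The arm moves only by the shell command python3 -m crank 'ROWS' [FORCE]. ROWS is JSON, a list of rows, each an object of numbers: "claw": the closure, from -1 (fully open) to 1 (shut); "dx", "dy", "dz": the shift along the tool's x, y, z each as a share of 3 cm, from -1 to 1; "ax", "ay", "az": the turn, a rotation vector about the tool's x, y, z each as a share of 6 degrees, from -1 to 1. A call has 1 to 8 rows; each row shifts and turns the commanded pose from where the row before left it, along the tool's axes as they then stand; what a row does not reach is not made up. A row lasts 1/12 s, in which the tool goes at most 41.7 mm and 7.16 degrees, less where a joint would pass 70% of its speed; a pose out of reach is approached as far as the arm can. A call with a number of a shift or a turn outside -1 to 1 is refused whole. A call with a gripper value outside its range is refused whole. The fingers move at their own pace and stop on an object; FORCE is the grip in N (left out, the last holds). Time passes only in rows, so rows that do not move let the fingers close. It gives the time, the measured TCP pose, the force, the opening and the grip force at its end, in the units of the state.
- r.read_state(): the state, without advancing time (a new reading comes with each control period).
- r.camera(name): name is "scene" or "top"; returns a dict with "color" (400x640x3 uint8, red, green, blue), "mtx" (3x3 intrinsics, pixels), "k1" (the pictures are not rectified: a ray, as slopes to the right and down, at radius r is drawn at 1 + k1 r^2 times it, then the intrinsics apply), "R" (3x3) and "t" (3): a world point X has camera coordinates R X + t. Camera axes: x right, y down, z forward; pixel columns grow to the right and rows downward; lengths in m; the calibration is good to about 2 mm. A picture is of the moment at which its call begins. There is no depth.
- r.close_job(): hands the job in; it is judged then, once.
The state is a dict: "time": time; "joint_positions": joint angles; "joint_vel": joint speeds; "joint_torque": joint torques, N m; "ee_pos": TCP position; "eef_rot": TCP orientation; "ft_force": force on the tool from outside, world axes, zero at the start; "torque": the same for the moment, N m; "width": finger opening in m; "grip_force": force on a finger pad.
Only numpy, scipy, OpenCV 4.12 (cv2) and the standard library are available. Lean on these libraries where they do the work, as an engineer would, in place of code of your own. Each camera call takes 0.05 s, during which the arm holds its last target. There are 200 camera calls.

### The job

The lid on the steel pan at the left has been used as a shelf. Take the pile apart from the top: stand the spice jar with the red cap in the red holder, the jar with the black cap in the black holder and the blue-lidded canister in the blue holder, then put the lid squarely on the open steel pan at the right (the near one, beside the holders), so that it is covered. Keep the jars and the canister upright all the way and leave everything standing where it belongs.

Things in the scene. Friction and masses are not known exactly. Their poses are not given: they have to be found in the camera images.
- red_jar: spice jar with a red cap, round-cornered square-ish body, 44 mm across, 105 mm tall, about 0.11 kg; at the start it stands on top of the canister (a similar jar far back on the table is not meant). Origin: centre of its underside, z up along the jar
- black_jar: spice jar with a black cap and a green label, round, 40 mm diameter, 105 mm tall, about 0.11 kg; at the start it stands directly on the lid (a similar jar far back on the table is not meant), on the other side of the lid's handle from the canister. Origin: centre of its underside, z up along the jar
- canister: small round steel canister with a flat blue lid fixed to it: body 56 mm diameter, blue lid 58 mm diameter from 43 to 60 mm height, 60 mm tall overall, about 0.15 kg; at the start it stands on the pan lid beside the handle with the red-capped jar on top. Origin: centre of its underside, z up
- lid: square steel pan lid, 182 x 182 mm, plate 3 mm thick, about 0.2 kg, loose on the shallow pan at the start. In the middle a bridge handle: a bar 12 mm wide along the lid's x and 70 mm long along its y, its top 15 mm and its underside 9 mm above the lid's underside, on two feet 30 mm from the middle; it is pinched from above across the bar (along x). Origin: centre of the lid's underside, z up
- left_pan: shallow steel food pan at the left, fixed on the table, 163 (x) x 177 (y) x 70 mm high, that carries the lid at the start (the lid's underside 70 mm above the table); it is left without a lid. Origin: centre of its underside, z up
- open_pan: open steel food pan at the right, near the robot (not one of the pans at the back of the tables), fixed on the table, 163 (x) x 177 (y) mm at the rim, 70 mm high; a wall shelf hangs over the far right of the table 0.74 m above it, so keep the arm low there; the lid goes flat on its rim, centred, its sides along the pan's sides (either way round, handle along either side). Origin: centre of its underside, x and y along its sides, z up
- red_holder: red shallow round plastic holder standing fixed on the table: outside diameter 82 mm, 14 mm high, a round well 72 mm across with its floor 4 mm above the table. Origin: centre of its underside, z up
- black_holder: black shallow round plastic holder standing fixed on the table: outside diameter 82 mm, 14 mm high, a round well 72 mm across with its floor 4 mm above the table. Origin: centre of its underside, z up
- blue_holder: blue shallow round plastic holder standing fixed on the table: outside diameter 82 mm, 14 mm high, a round well 72 mm across with its floor 4 mm above the table. Origin: centre of its underside, z up
Things that resemble listed ones, but are neither listed nor needed, are in the scene too. There is more than one size of the blue_holder; the one meant has the size given above.

How it is judged:
On the way, in this order (a step that is already met when the one before it is completed fails the run):
1. the jars and the canister stand in their own holders (horizontal distance between red_jar and red_holder below 0.017 m and z of red_jar in the frame of red_holder below 0.008 m and angle between each of red_jar, black_jar, canister's own z axis and vertical below 0.1 rad and horizontal distance between black_jar and black_holder below 0.017 m and z of black_jar in the frame of black_holder below 0.008 m and horizontal distance between canister and blue_holder below 0.012 m and z of canister in the frame of blue_holder below 0.008 m), for 0.2 s.
2. after them, the lid is on the open pan at the right (horizontal distance between lid and open_pan below 0.015 m and z of lid in the frame of open_pan between 0.064 and 0.077 m and angle between lid's own z axis and vertical below 0.06 rad and (angle between the x axis of lid and the x axis of open_pan, either way round below 0.17 rad or angle between the x axis of lid and the y axis of open_pan, either way round below 0.17 rad)), for 0.2 s.
At the end, for the whole second after the job is handed in: Each jar and the canister stands upright on the floor of its own holder (underside under 8 mm; jars within 17 mm, canister within 12 mm of its centre: anywhere in the well), and the lid lies flat on the right-hand pan, within 15 mm of its centre and 0.17 rad of its sides; all at rest (all of step 1 and all of step 2 and linear speed of each of red_jar, black_jar, canister, lid below 0.02 m/s); the robot touches nothing.
It fails at once if a jar or the canister tips over (more than 0.6 rad from upright) (angle between any of red_jar, black_jar, canister's own z axis and vertical above 0.6 rad).
It also fails if it takes over 115 s, if anything falls off the work surface, if the arm or the gripper's body presses on something with over 40 N, if the wrist force passes 120 N, or if a joint passes its speed limit or range.

## Working session

There is one attempt and no reset: what is moved stays moved. The work goes in short steps, Python scripts to look and compute and a shell command to move; the robot and the scene stay as the last step left them, time stands still between calls to the robot, and variables do not carry over. Pictures are saved under pics/ and viewed, at most 17 in all, crops included, and the job is handed in when it is done.

```bash
mkdir -p pics
cat > h.py <<'E'
import numpy as np, cv2
from bench import r
from scipy.spatial.transform import Rotation as Ro
def cam(n):
    c=r.camera(n); return c
def world(c,u,v,z):
    K=np.array(c["mtx"]); D=np.array([c["k1"],0,0,0,0.])
    p=cv2.undistortPoints(np.array([[[u,v]]],float),K,D,criteria=(3,50,1e-9)) if False else cv2.undistortPoints(np.array([[[u,v]]],float),K,D)
    d=np.array([*p[0,0],1.]); R=np.array(c["R"]); t=np.array(c["t"])
    o=-R.T@t; w=R.T@d
    return o+w*(z-o[2])/w[2]
def pix(c,X):
    return cv2.projectPoints(np.array([X],float),cv2.Rodrigues(np.array(c["R"]))[0],np.array(c["t"],float),np.array(c["mtx"],float),np.array([c["k1"],0,0,0,0.]))[0][0,0]
def save(c,name,box=None,s=1):
    im=c["color"][:,:,::-1]
    if box: im=im[box[1]:box[3],box[0]:box[2]]
    cv2.imwrite("pics/"+name,cv2.resize(im,None,fx=s,fy=s,interpolation=cv2.INTER_CUBIC))
E
python3 - <<'E'
from h import *
for n in("scene","top"):
    c=cam(n); save(c,n+"0.png",None,1.25); R=np.array(c["R"]);print(n,-R.T@c["t"],R[2],c["k1"],c["mtx"][0][0])
s=r.read_state();print(s["time"],s["ee_pos"],s["eef_rot"],s["width"],s["joint_positions"]);print(Ro.from_quat(s["eef_rot"]).as_matrix().round(3))
E
```

```text
scene [-0.16062378 -0.67222445  1.00342152] [ 0.55734154  0.48212105 -0.67596575] -0.05854336986459762 402.28447984944614
top [ 0.45118425 -0.02499403  1.19842817] [ 0.09608812 -0.02038853 -0.995164  ] -0.08792738338894159 370.0614979413839
0.1 [0.16287096 0.60305721 0.23283363] [ 1.31481779e-01  9.91318390e-01 -6.23847664e-04 -4.75234420e-05] 0.08692546088240435 [-1.3296098   0.3327835  -0.06472046  1.46089006  0.02162004  1.34986673
 -0.08848435]
[[-0.965  0.261 -0.   ]
 [ 0.261  0.965 -0.001]
 [-0.    -0.001 -1.   ]]
```

View pics/scene0.png

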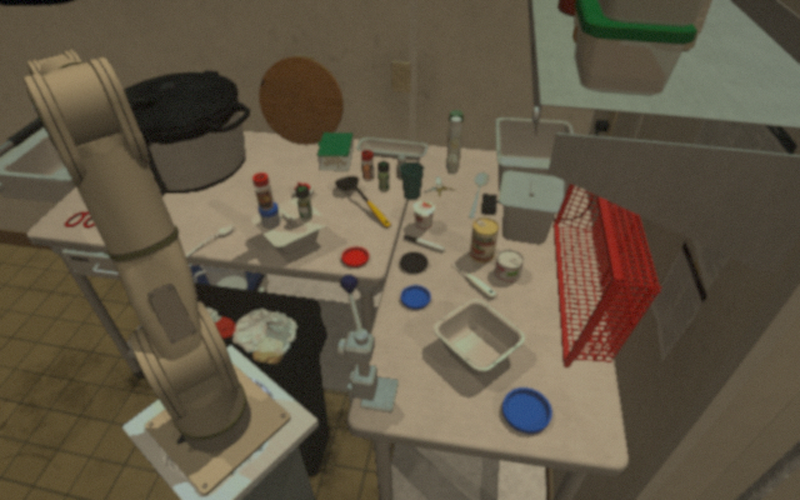

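View pics/top0.png

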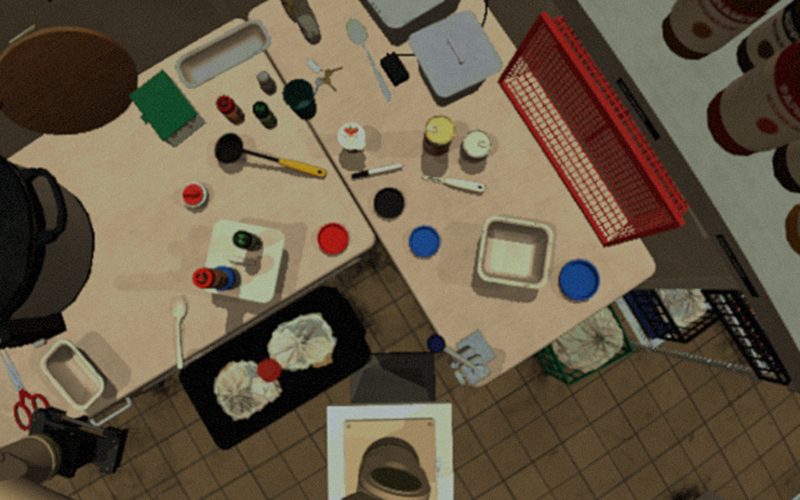

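The overview shows the pile at the left (top view about 240,260), the red, black and blue holders at (333,239), (389,203) and (424,241), and the open pan at (515,252). The larger blue dish at (579,280) is a decoy. Next I'll enlarge these areas.

Run:
```python
from h import *
c=cam("top"); save(c,"t1.png",(145,165,240,250),8)
save(c,"t2.png",(250,140,450,240),4)
c=cam("scene"); save(c,"s1.png",(180,125,280,215),8)
```

```text
(no output)
```

View pics/t1.png

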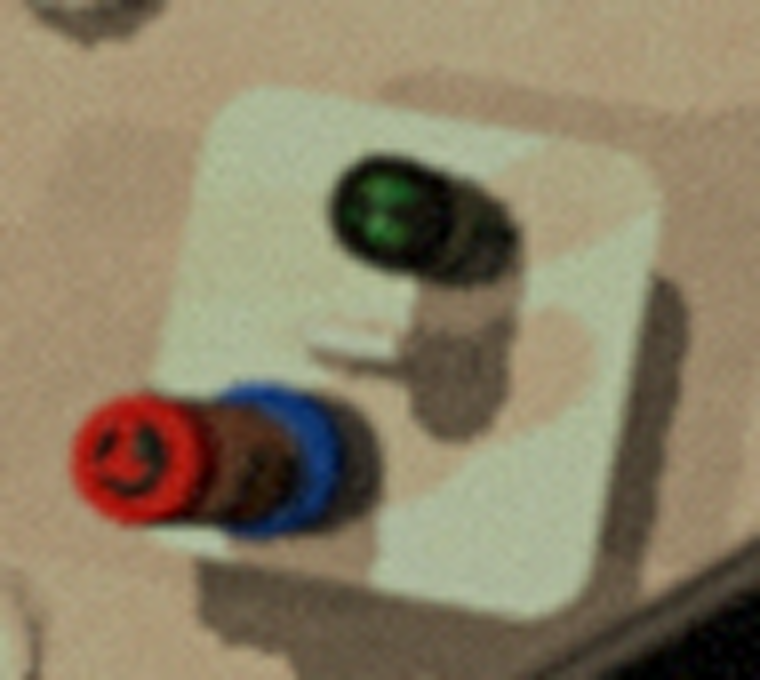

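View pics/t2.png

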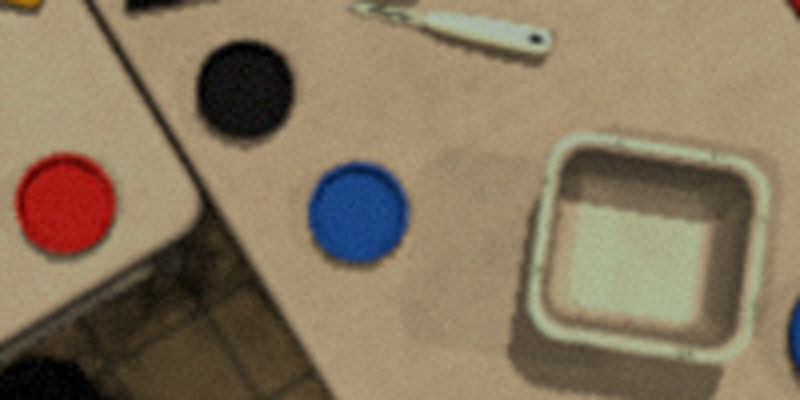

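View pics/s1.png

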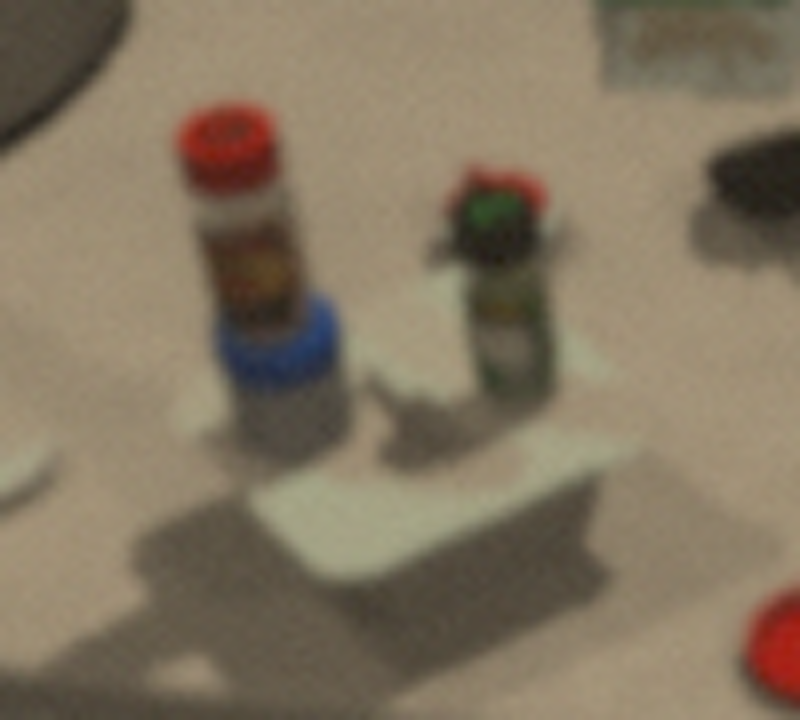

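Pixel readings in the 8× crop t1: red cap top (137,460), black cap top (387,212), blue lid top (247,460), lid centre (401,352). In the 4× crop t2: red holder (66,204), black holder (245,90), blue holder (358,213), pan rim centre (648,247). The scene view s1 shows the same pile, with the red cap top at (228,122) and the black cap top at (497,205).

Run:
```python
from h import *
c=cam("top"); s=cam("scene")
A=lambda u,v,z:world(c,145+u/8-.5,165+v/8-.5,z).round(4)
B=lambda u,v,z:world(c,250+u/4-.5,140+v/4-.5,z).round(4)
S=lambda u,v,z:world(s,180+u/8-.5,125+v/8-.5,z).round(4)
print("red",A(137,460,.238),S(228,122,.238))
print("blk",A(387,212,.178),S(497,205,.178))
print("can",A(247,460,.133), "base scene", S(292,435,.073))
print("lid",A(401,352,.073),"handle left end",A(305,335,.085))
def yaw(p,q): d=(q-p); return np.degrees(np.arctan2(d[1],d[0]))
print("lid edges",yaw(A(155,390,.073),A(205,150,.073)),yaw(A(605,570,.073),A(660,220,.073)),yaw(A(610,145,.073),A(270,88,.073))-90)
for n,a in dict(red=(66,204),black=(245,90),blue=(358,213)).items(): print(n,B(*a,.014))
print("pan",B(648,247,.07),yaw(B(530,310,.07),B(548,170,.07)),yaw(B(740,152,.07),B(590,133,.07))-90)
# colour centroids for holders
hsv=cv2.cvtColor(c["color"],cv2.COLOR_RGB2HSV)
for n,m,(u,v) in (("red",((hsv[...,0]<8)|(hsv[...,0]>172))&(hsv[...,1]>150),(266,191)),("blue",(abs(hsv[...,0].astype(int)-110)<15)&(hsv[...,1]>120),(339,193)),("blk",hsv[...,2]<60,(311,162))):
    k=np.zeros_like(m);k[v-17:v+18,u-17:u+18]=1;y,x=np.nonzero(m&k);print(n,(x.min()+x.max())/2,(y.min()+y.max())/2,np.ptp(x),np.ptp(y),world(c,x.mean(),y.mean(),.01).round(4))
```

```text
red [0.4771 0.3795 0.238 ] [0.4814 0.3835 0.238 ]
blk [0.5634 0.3172 0.178 ] [0.5662 0.3165 0.178 ]
can [0.4792 0.3829 0.133 ] base scene [0.4732 0.3764 0.073 ]
lid [0.5211 0.3463 0.073 ] handle left end [0.5274 0.3794 0.085 ]
lid edges -11.035106025160937 -8.943822520734958 -10.637847712112375
red [0.5782 0.1347 0.014 ]
black [ 0.6682 -0.0109  0.014 ]
blue [ 0.5662 -0.1     0.014 ]
pan [ 0.5299 -0.3199  0.07  ] -9.488201058801062 -8.211797801900005
red 266.0 190.5 24 25 [0.5789 0.1356 0.01  ]
blue 339.5 192.5 23 23 [ 0.567  -0.1007  0.01  ]
blk 308.0 164.5 28 29 [ 0.6678 -0.0107  0.01  ]
```

```bash
cat > go.py <<'E'
import sys
from h import *
# usage: go.py x y z [closing_yaw_deg] -> tool-frame units
a=list(map(float,sys.argv[1:])); s=r.read_state(); R=Ro.from_quat(s["eef_rot"]).as_matrix(); p=np.array(s["ee_pos"])
d=R.T@(np.array(a[:3])-p)/.03
# levelling+yaw target
cy=np.degrees(np.arctan2(R[1,1],R[0,1])); t=a[3] if len(a)>3 else cy
t=cy+((t-cy+90)%180-90); th=np.radians(t)
y=np.array([np.cos(th),np.sin(th),0]); z=np.array([0,0,-1.]); T=np.c_[np.cross(y,z),y,z]
w=Ro.from_matrix(R.T@T).as_rotvec(degrees=True)/6
print("t",round(s["time"],2),"p",p.round(4),"yaw",round(cy,1),"w",round(s["width"],4),"grip",round(s["grip_force"],1),"F",np.round(s["ft_force"],1),"\nshift",d.round(2),"turn",w.round(2),"j",np.round(s["joint_positions"],2))
E
python3 go.py .479 .381 .275 75
```

```text
t 0.3 p [0.1629 0.6033 0.2333] yaw 74.9 w 0.087 grip 0.0 F [0.3 0.2 1.3] 
shift [-12.1   -4.41  -1.39] turn [-0.    0.   -0.02] j [-1.33  0.33 -0.06  1.46  0.02  1.35 -0.09]
```

```bash
python3 -m crank '[{"claw":-1,"dz":-0.7},{"claw":-1,"dz":-0.7,"dx":-0.4},{"claw":-1,"dx":-0.8,"dy":-0.3},{"claw":-1,"dx":-0.8,"dy":-0.3},{"claw":-1,"dx":-0.8,"dy":-0.3},{"claw":-1,"dx":-0.8,"dy":-0.3},{"claw":-1,"dx":-0.8,"dy":-0.3},{"claw":-1,"dx":-0.8,"dy":-0.3}]' 20; python3 go.py .479 .381 .275 75
```

```text
t 0.3 p [0.1629 0.6033 0.2333] yaw 74.9 w 0.087 grip 0.0 F [0.3 0.2 1.3] 
shift [-12.1   -4.41  -1.39] turn [-0.    0.   -0.02] j [-1.33  0.33 -0.06  1.46  0.02  1.35 -0.09]invalid input at $[0]: expected keys claw, dx, dy, dz, ax, ay, az
```

```bash
python3 -m crank '[{"claw":-1,"dx":0,"dy":0,"dz":-0.7,"ax":0,"ay":0,"az":0},{"claw":-1,"dx":-0.4,"dy":0,"dz":-0.7,"ax":0,"ay":0,"az":0},{"claw":-1,"dx":-0.8,"dy":-0.3,"dz":0,"ax":0,"ay":0,"az":0},{"claw":-1,"dx":-0.8,"dy":-0.3,"dz":0,"ax":0,"ay":0,"az":0},{"claw":-1,"dx":-0.8,"dy":-0.3,"dz":0,"ax":0,"ay":0,"az":0},{"claw":-1,"dx":-0.8,"dy":-0.3,"dz":0,"ax":0,"ay":0,"az":0},{"claw":-1,"dx":-0.8,"dy":-0.3,"dz":0,"ax":0,"ay":0,"az":0},{"claw":-1,"dx":-0.8,"dy":-0.3,"dz":0,"ax":0,"ay":0,"az":0}]' 20; python3 go.py .479 .381 .275 75
```

```text
time: 0.97
ee_pos: [0.3004, 0.5097, 0.2756]
eef_rot: [0.131, 0.991, 0.0, -0.0]
ft_force: [-0.5, 0.6, -0.4]
width: 0.0872
grip_force: 0.0
t 0.97 p [0.3004 0.5097 0.2756] yaw 74.9 w 0.0872 grip 0.0 F [-0.5  0.6 -0.4] 
shift [-6.87 -2.59  0.02] turn [ 0.   -0.   -0.02] j [-1.13  0.24  0.02  1.49 -0.01  1.41  0.2 ]
```

Tracks exactly with a slight lag. I'll continue to above the red jar and take a look there.

```bash
python3 -m crank '[{"claw":-1,"dx":-0.9,"dy":-0.35,"dz":0,"ax":0,"ay":0,"az":0},{"claw":-1,"dx":-0.9,"dy":-0.35,"dz":0,"ax":0,"ay":0,"az":0},{"claw":-1,"dx":-0.9,"dy":-0.35,"dz":0,"ax":0,"ay":0,"az":0},{"claw":-1,"dx":-0.9,"dy":-0.35,"dz":0,"ax":0,"ay":0,"az":0},{"claw":-1,"dx":-0.9,"dy":-0.35,"dz":0,"ax":0,"ay":0,"az":0},{"claw":-1,"dx":-0.9,"dy":-0.35,"dz":0,"ax":0,"ay":0,"az":0},{"claw":-1,"dx":-0.9,"dy":-0.35,"dz":0,"ax":0,"ay":0,"az":0},{"claw":-1,"dx":-0.2,"dy":-0.1,"dz":0,"ax":0,"ay":0,"az":0}]' >/dev/null
python3 - <<'E'
from h import *
c=cam("scene"); save(c,"s2.png",(150,70,290,200),6)
R=Ro.from_quat(r.read_state()["eef_rot"]).as_matrix(); p=np.array(r.read_state()["ee_pos"]); print(pix(c,p+R[:,2]*.011),pix(c,p))
E
python3 go.py .479 .381 .2 75
```

```text
[204.38629488 134.62499295] [203.74062184 131.85923162]
t 1.68 p [0.4713 0.3821 0.2755] yaw 74.5 w 0.087 grip 0.0 F [ 1.5 -1.2 -0.7] 
shift [-0.25  0.03  2.52] turn [-0.01  0.02 -0.08] j [-0.88  0.27  0.16  1.46 -0.04  1.42  0.57]
```

View pics/s2.png

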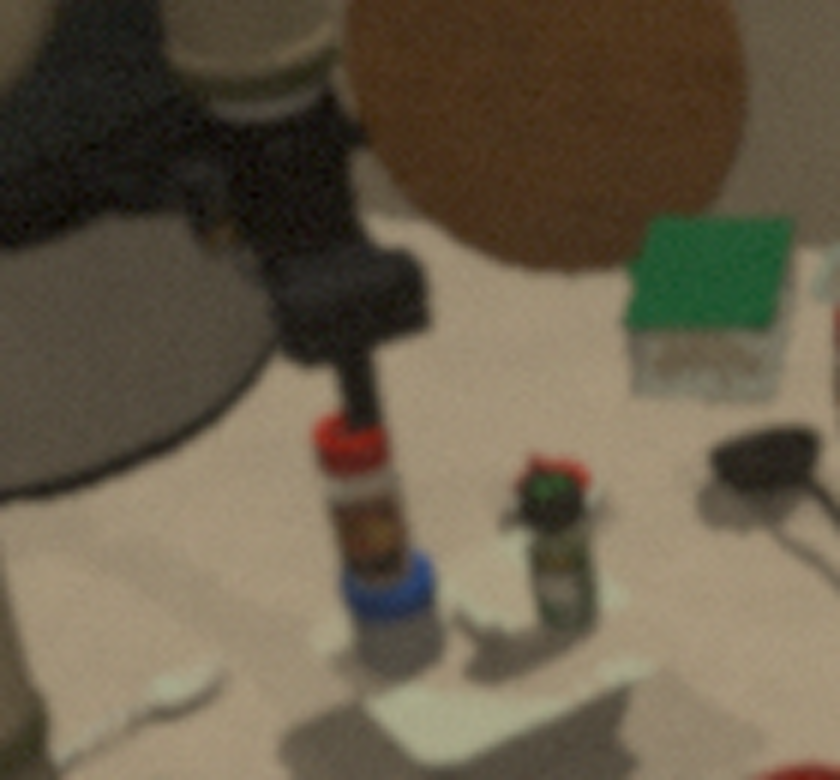

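The fingers straddle the red cap (about 350,430 in s2), as intended. Descending to grip.

```bash
python3 -m crank '[{"claw":-1,"dx":-0.2,"dy":0,"dz":0.5,"ax":0,"ay":0,"az":0},{"claw":-1,"dx":0,"dy":0,"dz":0.5,"ax":0,"ay":0,"az":0},{"claw":-1,"dx":0,"dy":0,"dz":0.5,"ax":0,"ay":0,"az":0},{"claw":-1,"dx":0,"dy":0,"dz":0.5,"ax":0,"ay":0,"az":0},{"claw":-1,"dx":0,"dy":0,"dz":0.5,"ax":0,"ay":0,"az":0},{"claw":-1,"dx":0,"dy":0,"dz":0,"ax":0,"ay":0,"az":0}]' >/dev/null; python3 go.py .479 .381 .2
python3 -m crank '[{"claw":0,"dx":0,"dy":0,"dz":0,"ax":0,"ay":0,"az":0},{"claw":0.3,"dx":0,"dy":0,"dz":0,"ax":0,"ay":0,"az":0},{"claw":0.6,"dx":0,"dy":0,"dz":0,"ax":0,"ay":0,"az":0},{"claw":1,"dx":0,"dy":0,"dz":0,"ax":0,"ay":0,"az":0},{"claw":1,"dx":0,"dy":0,"dz":0,"ax":0,"ay":0,"az":0},{"claw":1,"dx":0,"dy":0,"dz":0,"ax":0,"ay":0,"az":0}]' 12 >/dev/null; python3 go.py .479 .381 .25
```

```text
t 2.18 p [0.4714 0.3844 0.1974] yaw 75.0 w 0.0869 grip 0.0 F [-0.9 -0.5 -0.6] 
shift [-0.27 -0.04 -0.09] turn [-0.04 -0.03 -0.  ] j [-0.88  0.32  0.15  1.56 -0.05  1.27  0.59]
t 2.68 p [0.4737 0.3845 0.201 ] yaw 74.9 w 0.0548 grip 0.0 F [ 0.1 -0.6 -0.1] 
shift [-0.2  -0.06 -1.63] turn [ 0.01  0.   -0.  ] j [-0.88  0.31  0.15  1.56 -0.05  1.27  0.59]
```

```bash
python3 -m crank '[{"claw":1,"dx":-0.2,"dy":0,"dz":0,"ax":0,"ay":0,"az":0},{"claw":1,"dx":0,"dy":0,"dz":0,"ax":0,"ay":0,"az":0},{"claw":1,"dx":0,"dy":0,"dz":0,"ax":0,"ay":0,"az":0},{"claw":1,"dx":0,"dy":0,"dz":0,"ax":0,"ay":0,"az":0},{"claw":1,"dx":0,"dy":0,"dz":0,"ax":0,"ay":0,"az":0},{"claw":1,"dx":0,"dy":0,"dz":0,"ax":0,"ay":0,"az":0},{"claw":1,"dx":0,"dy":0,"dz":0,"ax":0,"ay":0,"az":0},{"claw":1,"dx":0,"dy":0,"dz":0,"ax":0,"ay":0,"az":0}]' 12 >/dev/null; python3 go.py .479 .381 .25
```

```text
t 3.35 p [0.4794 0.3828 0.2006] yaw 74.9 w 0.0436 grip 12.0 F [ 1.2 -1.6  0.6] 
shift [-0.   -0.06 -1.65] turn [ 0.  0. -0.] j [-0.87  0.32  0.15  1.55 -0.05  1.27  0.6 ]
```

Gripped at 43.6 mm. Lifting clear of the black jar.

```bash
python3 -m crank '[{"claw":1,"dx":0,"dy":0,"dz":-0.2,"ax":0,"ay":0,"az":0},{"claw":1,"dx":0,"dy":0,"dz":-0.4,"ax":0,"ay":0,"az":0},{"claw":1,"dx":0,"dy":0,"dz":-0.5,"ax":0,"ay":0,"az":0},{"claw":1,"dx":0,"dy":0,"dz":-0.5,"ax":0,"ay":0,"az":0},{"claw":1,"dx":0,"dy":0,"dz":-0.5,"ax":0,"ay":0,"az":0},{"claw":1,"dx":0,"dy":0,"dz":-0.2,"ax":0,"ay":0,"az":0},{"claw":1,"dx":0,"dy":0,"dz":0,"ax":0,"ay":0,"az":0}]' 20 >/dev/null; python3 go.py .5785 .135 .27 75
```

```text
t 3.93 p [0.4798 0.3834 0.2718] yaw 74.9 w 0.0434 grip 20.0 F [ 0.2  0.3 -2. ] 
shift [-5.33 -7.14  0.05] turn [ 0.03  0.01 -0.02] j [-0.87  0.29  0.16  1.45 -0.05  1.41  0.59]
```

```bash
python3 -m crank '[{"claw":1,"dx":-0.2,"dy":-0.25,"dz":0,"ax":0,"ay":0,"az":0},{"claw":1,"dx":-0.4,"dy":-0.5,"dz":0,"ax":0,"ay":0,"az":0},{"claw":1,"dx":-0.45,"dy":-0.6,"dz":0,"ax":0,"ay":0,"az":0},{"claw":1,"dx":-0.45,"dy":-0.6,"dz":0,"ax":0,"ay":0,"az":0},{"claw":1,"dx":-0.45,"dy":-0.6,"dz":0,"ax":0,"ay":0,"az":0},{"claw":1,"dx":-0.45,"dy":-0.6,"dz":0,"ax":0,"ay":0,"az":0},{"claw":1,"dx":-0.45,"dy":-0.6,"dz":0,"ax":0,"ay":0,"az":0},{"claw":1,"dx":-0.45,"dy":-0.6,"dz":0,"ax":0,"ay":0,"az":0}]' >/dev/null
python3 -m crank '[{"claw":1,"dx":-0.45,"dy":-0.6,"dz":0,"ax":0,"ay":0,"az":0},{"claw":1,"dx":-0.45,"dy":-0.6,"dz":0.3,"ax":0,"ay":0,"az":0},{"claw":1,"dx":-0.4,"dy":-0.6,"dz":0.5,"ax":0,"ay":0,"az":0},{"claw":1,"dx":-0.4,"dy":-0.5,"dz":0.6,"ax":0,"ay":0,"az":0},{"claw":1,"dx":-0.2,"dy":-0.4,"dz":0.6,"ax":0,"ay":0,"az":0},{"claw":1,"dx":-0.1,"dy":-0.1,"dz":0.6,"ax":0,"ay":0,"az":0},{"claw":1,"dx":0,"dy":0,"dz":0.6,"ax":0,"ay":0,"az":0},{"claw":1,"dx":0,"dy":0,"dz":0.4,"ax":0,"ay":0,"az":0}]' >/dev/null;  python3 go.py .5785 .135 .073 75
```

```text
t 5.27 p [0.5758 0.1326 0.1587] yaw 74.8 w 0.0435 grip 20.0 F [-0.1  0.2 -0.8] 
shift [-0.07  0.11  2.86] turn [-0.02 -0.03 -0.03] j [-0.55  0.31  0.3   1.66 -0.1   1.18  1.08]
```

```bash
python3 -m crank '[{"claw":1,"dx":-0.05,"dy":0.1,"dz":0.6,"ax":0,"ay":0,"az":0},{"claw":1,"dx":0,"dy":0,"dz":0.6,"ax":0,"ay":0,"az":0},{"claw":1,"dx":0,"dy":0,"dz":0.6,"ax":0,"ay":0,"az":0},{"claw":1,"dx":0,"dy":0,"dz":0.3,"ax":0,"ay":0,"az":0},{"claw":1,"dx":0,"dy":0,"dz":0,"ax":0,"ay":0,"az":0},{"claw":1,"dx":0,"dy":0,"dz":0,"ax":0,"ay":0,"az":0}]' >/dev/null;  python3 go.py .5785 .135 .073 75
python3 - <<'E'
from h import *
c=cam("scene"); save(c,"s3.png",(220,130,380,250),5)
E
```

```text
t 5.77 p [0.579  0.1366 0.0985] yaw 74.9 w 0.0432 grip 20.0 F [ 0.6 -0.6 -1.6] 
shift [ 0.   -0.05  0.85] turn [-0.   -0.01 -0.02] j [-0.54  0.38  0.29  1.71 -0.12  1.07  1.09]
```

View pics/s3.png

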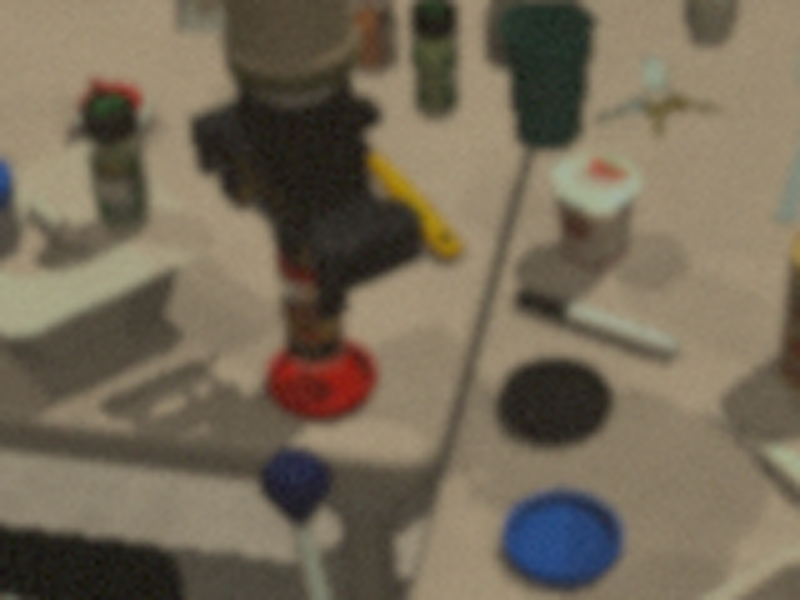

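The jar is upright above the red holder: base at about (313,355), holder centre at (322,380), as expected at 3 cm up. Lowering.

```bash
python3 -m crank '[{"claw":1,"dx":0,"dy":-0.03,"dz":0.3,"ax":0,"ay":0,"az":0},{"claw":1,"dx":0,"dy":0,"dz":0.25,"ax":0,"ay":0,"az":0},{"claw":1,"dx":0,"dy":0,"dz":0.15,"ax":0,"ay":0,"az":0},{"claw":1,"dx":0,"dy":0,"dz":0.1,"ax":0,"ay":0,"az":0},{"claw":1,"dx":0,"dy":0,"dz":0,"ax":0,"ay":0,"az":0},{"claw":1,"dx":0,"dy":0,"dz":0,"ax":0,"ay":0,"az":0}]' >/dev/null;  python3 go.py .5785 .135 .0716 75
python3 - <<'E'
from h import *
c=cam("scene"); p=pix(c,[.5785,.135,.004]);print(p,pix(c,[.5785,.135,.014]))
E
```

```text
t 6.32 p [0.5789 0.1359 0.0744] yaw 74.9 w 0.0434 grip 20.0 F [-1.  -0.1 -0.5] 
shift [ 0.   -0.03  0.09] turn [-0.   -0.   -0.02] j [-0.54  0.41  0.28  1.73 -0.13  1.02  1.1 ]
[283.74793325 205.79795987] [283.55843971 203.78677958]
```

```bash
python3 -m crank '[{"claw":1,"dx":0,"dy":0,"dz":0.1,"ax":0,"ay":0,"az":0},{"claw":1,"dx":0,"dy":0,"dz":0.05,"ax":0,"ay":0,"az":0},{"claw":1,"dx":0,"dy":0,"dz":0,"ax":0,"ay":0,"az":0}]' >/dev/null;  python3 go.py .5785 .135 .0716 75
```

```text
t 6.62 p [0.5796 0.1357 0.0713] yaw 74.9 w 0.0434 grip 20.0 F [-2.4 -2.3  7.5] 
shift [ 0.03 -0.03 -0.01] turn [ 0.01  0.01 -0.02] j [-0.54  0.41  0.28  1.73 -0.13  1.01  1.1 ]
```

Seated (7.5 N upward). Releasing and backing off.

```bash
python3 -m crank '[{"claw":0.1,"dx":0,"dy":0,"dz":-0.05,"ax":0,"ay":0,"az":0},{"claw":-0.5,"dx":0,"dy":0,"dz":0,"ax":0,"ay":0,"az":0},{"claw":-1,"dx":0,"dy":0,"dz":0,"ax":0,"ay":0,"az":0},{"claw":-1,"dx":0,"dy":0,"dz":0,"ax":0,"ay":0,"az":0},{"claw":-1,"dx":0,"dy":0,"dz":0,"ax":0,"ay":0,"az":0},{"claw":-1,"dx":0,"dy":0,"dz":0,"ax":0,"ay":0,"az":0},{"claw":-1,"dx":0,"dy":0,"dz":0,"ax":0,"ay":0,"az":0}]' >/dev/null;  python3 go.py .565 .3165 .21 75
python3 -m crank '[{"claw":-1,"dx":0,"dy":0,"dz":-0.3,"ax":0,"ay":0,"az":0},{"claw":-1,"dx":0,"dy":0,"dz":-0.6,"ax":0,"ay":0,"az":0},{"claw":-1,"dx":0,"dy":0,"dz":-0.9,"ax":0,"ay":0,"az":0},{"claw":-1,"dx":0,"dy":0,"dz":-0.9,"ax":0,"ay":0,"az":0},{"claw":-1,"dx":0,"dy":0,"dz":-0.9,"ax":0,"ay":0,"az":0},{"claw":-1,"dx":0,"dy":0,"dz":-0.9,"ax":0,"ay":0,"az":0},{"claw":-1,"dx":0,"dy":0,"dz":-0.5,"ax":0,"ay":0,"az":0}]' >/dev/null;  python3 go.py .565 .3165 .21 75
```

```text
t 7.2 p [0.5789 0.1359 0.0715] yaw 74.9 w 0.0752 grip 0.0 F [-0.1 -0.8  0.1] 
shift [ 2.02  5.69 -4.62] turn [ 0.   -0.   -0.02] j [-0.54  0.41  0.28  1.73 -0.13  1.01  1.1 ]
t 7.78 p [0.5799 0.1359 0.2258] yaw 74.9 w 0.087 grip 0.0 F [ 0.2  0.3 -0.3] 
shift [2.05 5.68 0.53] turn [ 0.02  0.03 -0.02] j [-0.56  0.27  0.31  1.57 -0.08  1.31  1.06]
```

```bash
python3 -m crank '[{"claw":-1,"dx":0.2,"dy":0.6,"dz":0,"ax":0,"ay":0,"az":0},{"claw":-1,"dx":0.3,"dy":0.8,"dz":0,"ax":0,"ay":0,"az":0},{"claw":-1,"dx":0.3,"dy":0.9,"dz":0,"ax":0,"ay":0,"az":0},{"claw":-1,"dx":0.3,"dy":0.9,"dz":0,"ax":0,"ay":0,"az":0},{"claw":-1,"dx":0.3,"dy":0.9,"dz":0,"ax":0,"ay":0,"az":0},{"claw":-1,"dx":0.3,"dy":0.8,"dz":0,"ax":0,"ay":0,"az":0},{"claw":-1,"dx":0.3,"dy":0.6,"dz":0,"ax":0,"ay":0,"az":0},{"claw":-1,"dx":0.05,"dy":0.2,"dz":0.1,"ax":0,"ay":0,"az":0}]' >/dev/null
python3 - <<'E'
from h import *
c=cam("scene"); save(c,"s4.png",(190,110,330,215),6)
E
python3 go.py .565 .3165 .129 75
```

```text
t 8.5 p [0.5628 0.3205 0.2182] yaw 75.1 w 0.0869 grip 0.0 F [-0.8  0.  -1. ] 
shift [-0.11 -0.11  2.97] turn [ 0.01 -0.01  0.02] j [-0.75  0.39  0.22  1.43 -0.09  1.33  0.78]
```

View pics/s4.png

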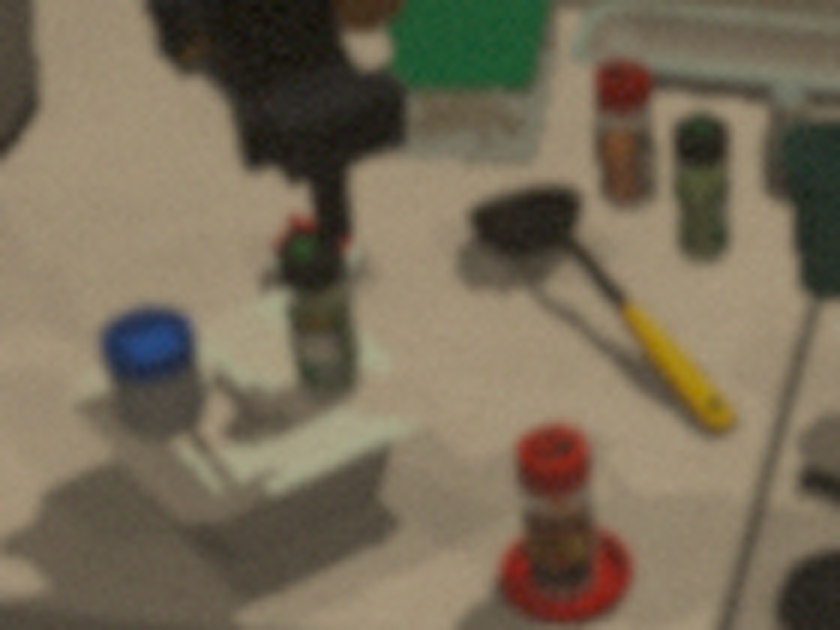

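The red jar stands upright in its holder at (563,575). The blue lid top is at (149,340), and the gripper is above the black jar. Descending.

```bash
python3 -m crank '[{"claw":-1,"dx":-0.1,"dy":-0.1,"dz":0.5,"ax":0,"ay":0,"az":0},{"claw":-1,"dx":0,"dy":0,"dz":0.6,"ax":0,"ay":0,"az":0},{"claw":-1,"dx":0,"dy":0,"dz":0.6,"ax":0,"ay":0,"az":0},{"claw":-1,"dx":0,"dy":0,"dz":0.6,"ax":0,"ay":0,"az":0},{"claw":-1,"dx":0,"dy":0,"dz":0.4,"ax":0,"ay":0,"az":0},{"claw":-1,"dx":0,"dy":0,"dz":0.25,"ax":0,"ay":0,"az":0},{"claw":-1,"dx":0,"dy":0,"dz":0,"ax":0,"ay":0,"az":0}]' 12 >/dev/null
python3 - <<'E'
from h import *
c=cam("scene");print(world(c,190+149/6-.5,110+340/6-.5,.133))
E
python3 go.py .565 .3165 .130 75
python3 -m crank '[{"claw":1,"dx":0,"dy":0,"dz":0,"ax":0,"ay":0,"az":0},{"claw":1,"dx":0,"dy":0,"dz":0,"ax":0,"ay":0,"az":0},{"claw":1,"dx":0,"dy":0,"dz":0,"ax":0,"ay":0,"az":0},{"claw":1,"dx":0,"dy":0,"dz":0,"ax":0,"ay":0,"az":0},{"claw":1,"dx":0,"dy":0,"dz":0,"ax":0,"ay":0,"az":0},{"claw":1,"dx":0,"dy":0,"dz":0,"ax":0,"ay":0,"az":0},{"claw":1,"dx":0,"dy":0,"dz":0,"ax":0,"ay":0,"az":0},{"claw":1,"dx":0,"dy":0,"dz":0,"ax":0,"ay":0,"az":0}]' 12 >/dev/null
python3 go.py .565 .3165 .130 75
```

```text
[0.4753966  0.37148078 0.133     ]
t 9.13 p [0.5664 0.3126 0.13  ] yaw 74.8 w 0.0869 grip 0.0 F [-0.8  0.2  0.2] 
shift [ 0.08  0.11 -0.  ] turn [-0.01 -0.   -0.03] j [-0.74  0.45  0.21  1.53 -0.1   1.17  0.8 ]
t 9.8 p [0.5664 0.3137 0.1303] yaw 74.9 w 0.0416 grip 1.2 F [ 0.9  0.2 -0.1] 
shift [0.07 0.08 0.01] turn [ 0.01  0.   -0.02] j [-0.74  0.45  0.21  1.53 -0.1   1.17  0.8 ]
```

```bash
python3 -m crank '[{"claw":1,"dx":0,"dy":0,"dz":0,"ax":0,"ay":0,"az":0},{"claw":1,"dx":0,"dy":0,"dz":-0.2,"ax":0,"ay":0,"az":0},{"claw":1,"dx":0,"dy":0,"dz":-0.5,"ax":0,"ay":0,"az":0},{"claw":1,"dx":0,"dy":0,"dz":-0.6,"ax":0,"ay":0,"az":0},{"claw":1,"dx":0,"dy":0,"dz":-0.6,"ax":0,"ay":0,"az":0},{"claw":1,"dx":0,"dy":0,"dz":-0.6,"ax":0,"ay":0,"az":0},{"claw":1,"dx":0,"dy":0,"dz":-0.2,"ax":0,"ay":0,"az":0}]' 20 >/dev/null
python3 go.py .668 -.0108 .21 75
```

```text
t 10.38 p [0.5671 0.3135 0.2141] yaw 74.9 w 0.0399 grip 20.0 F [-0.6  0.2 -0.6] 
shift [-6.07 -9.56  0.13] turn [ 0.02  0.02 -0.02] j [-0.75  0.39  0.23  1.44 -0.09  1.32  0.79]
```

```bash
python3 -m crank '[{"claw":1,"dx":-0.2,"dy":-0.3,"dz":0,"ax":0,"ay":0,"az":0},{"claw":1,"dx":-0.4,"dy":-0.6,"dz":0,"ax":0,"ay":0,"az":0},{"claw":1,"dx":-0.5,"dy":-0.8,"dz":0,"ax":0,"ay":0,"az":0},{"claw":1,"dx":-0.5,"dy":-0.8,"dz":0,"ax":0,"ay":0,"az":0},{"claw":1,"dx":-0.5,"dy":-0.8,"dz":0,"ax":0,"ay":0,"az":0},{"claw":1,"dx":-0.5,"dy":-0.8,"dz":0,"ax":0,"ay":0,"az":0},{"claw":1,"dx":-0.5,"dy":-0.8,"dz":0,"ax":0,"ay":0,"az":0},{"claw":1,"dx":-0.5,"dy":-0.8,"dz":0,"ax":0,"ay":0,"az":0}]' >/dev/null
python3 -m crank '[{"claw":1,"dx":-0.5,"dy":-0.8,"dz":0,"ax":0,"ay":0,"az":0},{"claw":1,"dx":-0.5,"dy":-0.8,"dz":0,"ax":0,"ay":0,"az":0},{"claw":1,"dx":-0.5,"dy":-0.8,"dz":0,"ax":0,"ay":0,"az":0},{"claw":1,"dx":-0.5,"dy":-0.7,"dz":0.3,"ax":0,"ay":0,"az":0},{"claw":1,"dx":-0.3,"dy":-0.5,"dz":0.5,"ax":0,"ay":0,"az":0},{"claw":1,"dx":-0.1,"dy":-0.2,"dz":0.6,"ax":0,"ay":0,"az":0},{"claw":1,"dx":0,"dy":0,"dz":0.6,"ax":0,"ay":0,"az":0},{"claw":1,"dx":0,"dy":0,"dz":0.5,"ax":0,"ay":0,"az":0}]' >/dev/null
python3 go.py .668 -.0108 .061 75
```

```text
t 11.72 p [ 0.6644 -0.0111  0.1331] yaw 74.8 w 0.0403 grip 20.0 F [-0.5  0.9 -1.8] 
shift [-0.12  0.05  2.4 ] turn [-0.02 -0.03 -0.04] j [-0.3   0.5   0.35  1.48 -0.17  1.19  1.37]
```

```bash
python3 -m crank '[{"claw":1,"dx":-0.05,"dy":0,"dz":0.5,"ax":0,"ay":0,"az":0},{"claw":1,"dx":0,"dy":0,"dz":0.5,"ax":0,"ay":0,"az":0},{"claw":1,"dx":0,"dy":0,"dz":0.4,"ax":0,"ay":0,"az":0},{"claw":1,"dx":0,"dy":0,"dz":0,"ax":0,"ay":0,"az":0},{"claw":1,"dx":0,"dy":0,"dz":0,"ax":0,"ay":0,"az":0}]' >/dev/null
python3 go.py .668 -.0108 .061 75;  python3 - <<'E'
from h import *
c=cam("scene"); save(c,"s5.png",(280,140,400,230),6)
E
```

```text
t 12.13 p [ 0.6664 -0.0097  0.093 ] yaw 74.9 w 0.0396 grip 20.0 F [ 1.4 -0.4 -1.3] 
shift [-0.06 -0.02  1.07] turn [-0.01 -0.02 -0.02] j [-0.3   0.54  0.33  1.51 -0.19  1.12  1.38]
```

View pics/s5.png

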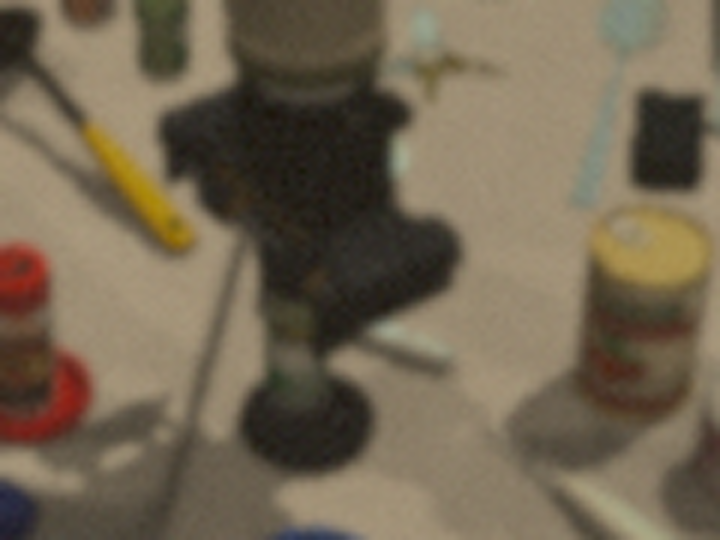

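The black jar is upright over the black holder, with its base at about (298,400) and the holder at (307,420). Lowering and releasing.

```bash
python3 -m crank '[{"claw":1,"dx":-0.03,"dy":0,"dz":0.4,"ax":0,"ay":0,"az":0},{"claw":1,"dx":0,"dy":0,"dz":0.3,"ax":0,"ay":0,"az":0},{"claw":1,"dx":0,"dy":0,"dz":0.2,"ax":0,"ay":0,"az":0},{"claw":1,"dx":0,"dy":0,"dz":0.1,"ax":0,"ay":0,"az":0},{"claw":1,"dx":0,"dy":0,"dz":0.1,"ax":0,"ay":0,"az":0},{"claw":1,"dx":0,"dy":0,"dz":0,"ax":0,"ay":0,"az":0}]' >/dev/null
python3 go.py .668 -.0108 .061 75
```

```text
t 12.68 p [ 0.6683 -0.0094  0.0612] yaw 74.9 w 0.0402 grip 20.0 F [-0.6  0.3 -0.7] 
shift [-0.   -0.05  0.01] turn [ 0.    0.   -0.02] j [-0.29  0.58  0.33  1.53 -0.2   1.07  1.39]
```

```bash
python3 -m crank '[{"claw":1,"dx":0,"dy":0,"dz":0.05,"ax":0,"ay":0,"az":0},{"claw":1,"dx":0,"dy":0,"dz":0,"ax":0,"ay":0,"az":0}]' >/dev/null
python3 go.py .668 -.0108 .061 75
```

```text
t 12.85 p [ 0.6687 -0.0095  0.061 ] yaw 74.9 w 0.0401 grip 20.0 F [-3.3 -1.  10.4] 
shift [ 0.01 -0.05 -0.  ] turn [ 0.01  0.01 -0.02] j [-0.29  0.58  0.33  1.53 -0.2   1.07  1.39]
```

```bash
python3 -m crank '[{"claw":0.2,"dx":0,"dy":0,"dz":-0.05,"ax":0,"ay":0,"az":0},{"claw":-0.5,"dx":0,"dy":0,"dz":0,"ax":0,"ay":0,"az":0},{"claw":-1,"dx":0,"dy":0,"dz":0,"ax":0,"ay":0,"az":0},{"claw":-1,"dx":0,"dy":0,"dz":0,"ax":0,"ay":0,"az":0},{"claw":-1,"dx":0,"dy":0,"dz":0,"ax":0,"ay":0,"az":0},{"claw":-1,"dx":0,"dy":0,"dz":0,"ax":0,"ay":0,"az":0},{"claw":-1,"dx":0,"dy":0,"dz":0,"ax":0,"ay":0,"az":0}]' >/dev/null
python3 -m crank '[{"claw":-1,"dx":0,"dy":0,"dz":-0.3,"ax":0,"ay":0,"az":0},{"claw":-1,"dx":0,"dy":0,"dz":-0.6,"ax":0,"ay":0,"az":0},{"claw":-1,"dx":0,"dy":0,"dz":-0.9,"ax":0,"ay":0,"az":0},{"claw":-1,"dx":0,"dy":0,"dz":-0.9,"ax":0,"ay":0,"az":0},{"claw":-1,"dx":0,"dy":0,"dz":-0.9,"ax":0,"ay":0,"az":0},{"claw":-1,"dx":0,"dy":0,"dz":-0.9,"ax":0,"ay":0,"az":0},{"claw":-1,"dx":0.3,"dy":0.3,"dz":-0.3,"ax":0,"ay":0,"az":0}]' >/dev/null
python3 go.py .478 .379 .2 75
```

```text
t 14.02 p [ 0.6636 -0.0012  0.2104] yaw 74.7 w 0.0871 grip 0.0 F [ 0.8 -0.7  0.1] 
shift [ 9.31 10.59  0.29] turn [ 0.01  0.06 -0.05] j [-0.33  0.43  0.36  1.4  -0.15  1.32  1.34]
```

```bash
python3 - <<'E'
from h import *
c=cam("top"); save(c,"t6.png",(145,165,245,250),8)
E
python3 -m crank '[{"claw":-1,"dx":0.5,"dy":0.6,"dz":0,"ax":0,"ay":0,"az":0},{"claw":-1,"dx":0.8,"dy":0.9,"dz":0,"ax":0,"ay":0,"az":0},{"claw":-1,"dx":0.8,"dy":0.9,"dz":0,"ax":0,"ay":0,"az":0},{"claw":-1,"dx":0.8,"dy":0.9,"dz":0,"ax":0,"ay":0,"az":0},{"claw":-1,"dx":0.8,"dy":0.9,"dz":0,"ax":0,"ay":0,"az":0},{"claw":-1,"dx":0.8,"dy":0.9,"dz":0,"ax":0,"ay":0,"az":0},{"claw":-1,"dx":0.8,"dy":0.9,"dz":0,"ax":0,"ay":0,"az":0},{"claw":-1,"dx":0.8,"dy":0.9,"dz":0,"ax":0,"ay":0,"az":0}]' >/dev/null
python3 go.py .478 .379 .2 75
```

```text
t 14.73 p [0.5373 0.2509 0.2045] yaw 74.9 w 0.0871 grip 0.0 F [ 0.3 -0.2  0.8] 
shift [3.02 3.61 0.15] turn [-0.   -0.01 -0.01] j [-0.71  0.28  0.23  1.6  -0.07  1.27  0.85]
```

View pics/t6.png

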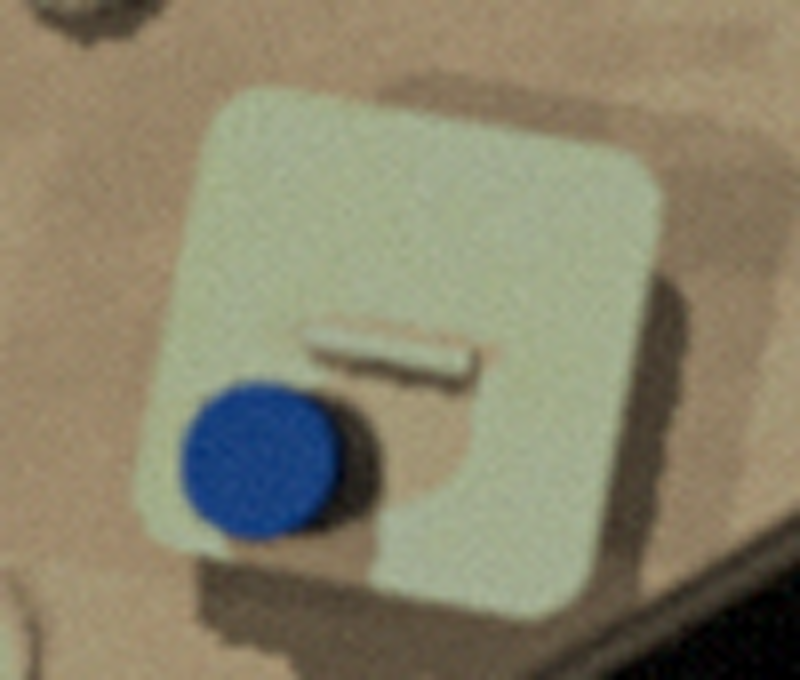

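Now clear: blue lid disc at about (256,459), handle bar from (303,342) to (475,362) and the whole lid outline visible.

```bash
python3 - <<'E'
from h import *
c=cam("top")
A=lambda u,v,z:world(c,145+u/8-.5,165+v/8-.5,z).round(4)
print("can",A(255,459,.131),"handle",A(389,351,.085),A(303,338,.085),A(475,362,.085),"lid",A(402,351,.073))
E
python3 go.py .477 .38 .2 75
```

```text
can [0.4796 0.3807 0.131 ] handle [0.5208 0.347  0.085 ] [0.5263 0.3802 0.085 ] [0.516 0.314 0.085] lid [0.5214 0.3459 0.073 ]
t 14.78 p [0.5332 0.2595 0.2043] yaw 75.4 w 0.0875 grip 0.0 F [-2.4  7.   0.3] 
shift [2.82 3.42 0.16] turn [ 0.03 -0.04  0.07] j [-0.71  0.28  0.22  1.6  -0.07  1.27  0.84]
```

```bash
python3 -m crank '[{"claw":-1,"dx":0.6,"dy":0.7,"dz":0,"ax":0,"ay":0,"az":0},{"claw":-1,"dx":0.6,"dy":0.7,"dz":0,"ax":0,"ay":0,"az":0},{"claw":-1,"dx":0.6,"dy":0.7,"dz":0,"ax":0,"ay":0,"az":0},{"claw":-1,"dx":0.4,"dy":0.6,"dz":0.1,"ax":0,"ay":0,"az":0},{"claw":-1,"dx":0.3,"dy":0.4,"dz":0.3,"ax":0,"ay":0,"az":0},{"claw":-1,"dx":0.1,"dy":0.1,"dz":0.4,"ax":0,"ay":0,"az":0},{"claw":-1,"dx":0,"dy":0,"dz":0,"ax":0,"ay":0,"az":0},{"claw":-1,"dx":0,"dy":0,"dz":0,"ax":0,"ay":0,"az":0}]' >/dev/null
python3 go.py .4785 .38 .113 75
```

```text
t 15.45 p [0.4888 0.3603 0.1795] yaw 74.8 w 0.0868 grip 0.0 F [0.5 1.1 1.1] 
shift [0.5  0.55 2.22] turn [-0.03 -0.01 -0.03] j [-0.85  0.33  0.17  1.59 -0.06  1.23  0.64]
```

```bash
python3 -m crank '[{"claw":-1,"dx":0.3,"dy":0.3,"dz":0,"ax":0,"ay":0,"az":0},{"claw":-1,"dx":0.2,"dy":0.25,"dz":0.3,"ax":0,"ay":0,"az":0},{"claw":-1,"dx":0,"dy":0,"dz":0.5,"ax":0,"ay":0,"az":0},{"claw":-1,"dx":0,"dy":0,"dz":0.5,"ax":0,"ay":0,"az":0},{"claw":-1,"dx":0,"dy":0,"dz":0.5,"ax":0,"ay":0,"az":0},{"claw":-1,"dx":0,"dy":0,"dz":0.4,"ax":0,"ay":0,"az":0},{"claw":-1,"dx":0,"dy":0,"dz":0,"ax":0,"ay":0,"az":0},{"claw":-1,"dx":0,"dy":0,"dz":0,"ax":0,"ay":0,"az":0}]' >/dev/null
python3 go.py .4785 .38 .113 75
```

```text
t 16.12 p [0.4783 0.3821 0.1147] yaw 74.9 w 0.0867 grip 0.0 F [-0.1  0.6  0.7] 
shift [-0.03 -0.06  0.06] turn [-0.01 -0.01 -0.02] j [-0.87  0.39  0.15  1.64 -0.06  1.11  0.61]
```

```bash
python3 -m crank '[{"claw":1,"dx":0,"dy":-0.05,"dz":0.05,"ax":0,"ay":0,"az":0},{"claw":1,"dx":0,"dy":0,"dz":0,"ax":0,"ay":0,"az":0},{"claw":1,"dx":0,"dy":0,"dz":0,"ax":0,"ay":0,"az":0},{"claw":1,"dx":0,"dy":0,"dz":0,"ax":0,"ay":0,"az":0},{"claw":1,"dx":0,"dy":0,"dz":0,"ax":0,"ay":0,"az":0},{"claw":1,"dx":0,"dy":0,"dz":0,"ax":0,"ay":0,"az":0},{"claw":1,"dx":0,"dy":0,"dz":0,"ax":0,"ay":0,"az":0}]' 12 >/dev/null
python3 go.py .4785 .38 .113 75
python3 -m crank '[{"claw":1,"dx":0,"dy":0,"dz":0,"ax":0,"ay":0,"az":0},{"claw":1,"dx":0,"dy":0,"dz":-0.2,"ax":0,"ay":0,"az":0},{"claw":1,"dx":0,"dy":0,"dz":-0.5,"ax":0,"ay":0,"az":0},{"claw":1,"dx":0,"dy":0,"dz":-0.6,"ax":0,"ay":0,"az":0},{"claw":1,"dx":0,"dy":0,"dz":-0.6,"ax":0,"ay":0,"az":0},{"claw":1,"dx":0,"dy":0,"dz":-0.5,"ax":0,"ay":0,"az":0},{"claw":1,"dx":0,"dy":0,"dz":-0.3,"ax":0,"ay":0,"az":0}]' 20 >/dev/null
python3 go.py .5665 -.1 .18 75
```

```text
t 16.7 p [0.4783 0.3807 0.1139] yaw 74.9 w 0.0572 grip 12.0 F [-0.5 -0.6  1.3] 
shift [-0.01 -0.02  0.03] turn [ 0.    0.   -0.02] j [-0.87  0.39  0.15  1.65 -0.06  1.11  0.61]
t 17.28 p [0.4785 0.3809 0.1966] yaw 74.9 w 0.0573 grip 20.0 F [ 0.2 -0.4 -1.1] 
shift [ -7.01 -14.71   0.53] turn [ 0.02  0.01 -0.02] j [-0.87  0.32  0.16  1.56 -0.05  1.26  0.6 ]
```

```bash
python3 -m crank '[{"claw":1,"dx":-0.2,"dy":-0.4,"dz":0,"ax":0,"ay":0,"az":0},{"claw":1,"dx":-0.3,"dy":-0.6,"dz":0,"ax":0,"ay":0,"az":0},{"claw":1,"dx":-0.4,"dy":-0.85,"dz":0,"ax":0,"ay":0,"az":0},{"claw":1,"dx":-0.4,"dy":-0.85,"dz":0,"ax":0,"ay":0,"az":0},{"claw":1,"dx":-0.4,"dy":-0.85,"dz":0,"ax":0,"ay":0,"az":0},{"claw":1,"dx":-0.4,"dy":-0.85,"dz":0,"ax":0,"ay":0,"az":0},{"claw":1,"dx":-0.4,"dy":-0.85,"dz":0,"ax":0,"ay":0,"az":0},{"claw":1,"dx":-0.4,"dy":-0.85,"dz":0,"ax":0,"ay":0,"az":0}]' >/dev/null
python3 -m crank '[{"claw":1,"dx":-0.4,"dy":-0.85,"dz":0,"ax":0,"ay":0,"az":0},{"claw":1,"dx":-0.4,"dy":-0.85,"dz":0,"ax":0,"ay":0,"az":0},{"claw":1,"dx":-0.4,"dy":-0.85,"dz":0,"ax":0,"ay":0,"az":0},{"claw":1,"dx":-0.4,"dy":-0.85,"dz":0,"ax":0,"ay":0,"az":0},{"claw":1,"dx":-0.4,"dy":-0.85,"dz":0,"ax":0,"ay":0,"az":0},{"claw":1,"dx":-0.4,"dy":-0.85,"dz":0,"ax":0,"ay":0,"az":0},{"claw":1,"dx":-0.4,"dy":-0.8,"dz":0,"ax":0,"ay":0,"az":0},{"claw":1,"dx":-0.4,"dy":-0.6,"dz":0,"ax":0,"ay":0,"az":0}]' >/dev/null
python3 go.py .5665 -.1 .045 75
```

```text
t 18.62 p [ 0.5551 -0.0357  0.1935] yaw 74.7 w 0.0575 grip 20.0 F [ 0.3  1.  -1.4] 
shift [-0.94 -1.96  4.95] turn [-0.01 -0.01 -0.04] j [-0.39  0.21  0.43  1.72 -0.09  1.23  1.36]
```

```bash
python3 -m crank '[{"claw":1,"dx":-0.3,"dy":-0.6,"dz":0,"ax":0,"ay":0,"az":0},{"claw":1,"dx":-0.2,"dy":-0.5,"dz":0.4,"ax":0,"ay":0,"az":0},{"claw":1,"dx":-0.1,"dy":-0.3,"dz":0.7,"ax":0,"ay":0,"az":0},{"claw":1,"dx":-0.1,"dy":-0.1,"dz":0.7,"ax":0,"ay":0,"az":0},{"claw":1,"dx":0,"dy":0,"dz":0.7,"ax":0,"ay":0,"az":0},{"claw":1,"dx":0,"dy":0,"dz":0.6,"ax":0,"ay":0,"az":0},{"claw":1,"dx":0,"dy":0,"dz":0.4,"ax":0,"ay":0,"az":0},{"claw":1,"dx":0,"dy":0,"dz":0,"ax":0,"ay":0,"az":0}]' >/dev/null
python3 go.py .5665 -.1 .045 75
```

```text
t 19.28 p [ 0.5623 -0.0814  0.0864] yaw 74.9 w 0.0572 grip 20.0 F [-0.7  0.2 -1.4] 
shift [-0.3  -0.56  1.38] turn [-0.01 -0.05 -0.02] j [-0.3   0.36  0.43  1.8  -0.17  1.03  1.51]
```

```bash
python3 -m crank '[{"claw":1,"dx":-0.2,"dy":-0.3,"dz":0,"ax":0,"ay":0,"az":0},{"claw":1,"dx":-0.1,"dy":-0.25,"dz":0,"ax":0,"ay":0,"az":0},{"claw":1,"dx":0,"dy":0,"dz":0.3,"ax":0,"ay":0,"az":0},{"claw":1,"dx":0,"dy":0,"dz":0,"ax":0,"ay":0,"az":0},{"claw":1,"dx":0,"dy":0,"dz":0,"ax":0,"ay":0,"az":0}]' >/dev/null
python3 go.py .5665 -.1 .045 75;  python3 - <<'E'
from h import *
c=cam("scene"); save(c,"s7.png",(280,160,400,280),5)
E
```

```text
t 19.7 p [ 0.569  -0.0993  0.0803] yaw 74.9 w 0.0571 grip 20.0 F [-0.1  1.2 -1.4] 
shift [ 0.07 -0.04  1.18] turn [ 0.   -0.   -0.02] j [-0.27  0.38  0.44  1.78 -0.19  1.02  1.55]
```

View pics/s7.png

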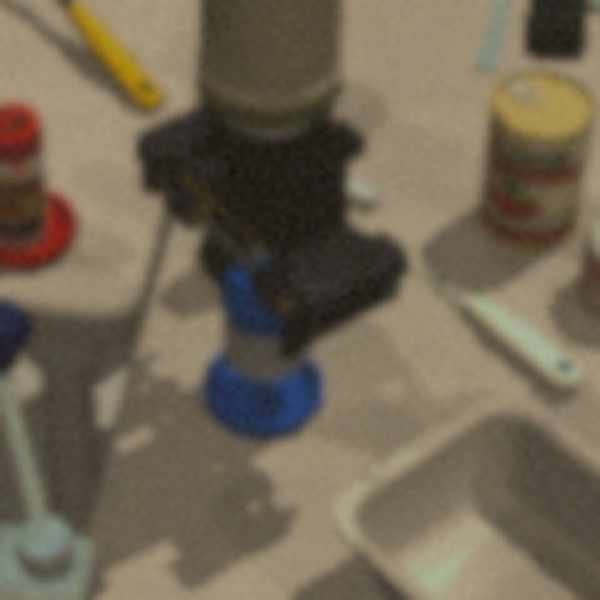

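The canister is upright, with its base at (258,370) over the blue holder at (264,392). Lowering.

```bash
python3 -m crank '[{"claw":1,"dx":0.05,"dy":0,"dz":0.4,"ax":0,"ay":0,"az":0},{"claw":1,"dx":0,"dy":0,"dz":0.3,"ax":0,"ay":0,"az":0},{"claw":1,"dx":0,"dy":0,"dz":0.3,"ax":0,"ay":0,"az":0},{"claw":1,"dx":0,"dy":0,"dz":0.1,"ax":0,"ay":0,"az":0},{"claw":1,"dx":0,"dy":0,"dz":0.1,"ax":0,"ay":0,"az":0},{"claw":1,"dx":0,"dy":0,"dz":0,"ax":0,"ay":0,"az":0}]' >/dev/null
python3 go.py .5665 -.1 .045 75
```

```text
t 20.25 p [ 0.5674 -0.0987  0.0447] yaw 74.9 w 0.057 grip 20.0 F [-2.2  1.   7. ] 
shift [ 0.02 -0.05 -0.01] turn [ 0.   -0.01 -0.02] j [-0.25  0.43  0.42  1.81 -0.21  0.95  1.56]
```

Contact at 7 N. Releasing, lifting, then turning the wrist for the lid handle (closing axis along lid x, about −10.4°).

```bash
python3 -m crank '[{"claw":0,"dx":0,"dy":0,"dz":-0.05,"ax":0,"ay":0,"az":0},{"claw":-0.5,"dx":0,"dy":0,"dz":0,"ax":0,"ay":0,"az":0},{"claw":-1,"dx":0,"dy":0,"dz":0,"ax":0,"ay":0,"az":0},{"claw":-1,"dx":0,"dy":0,"dz":0,"ax":0,"ay":0,"az":0},{"claw":-1,"dx":0,"dy":0,"dz":0,"ax":0,"ay":0,"az":0},{"claw":-1,"dx":0,"dy":0,"dz":0,"ax":0,"ay":0,"az":0},{"claw":-1,"dx":0,"dy":0,"dz":0,"ax":0,"ay":0,"az":0}]' >/dev/null
python3 -m crank '[{"claw":-1,"dx":0,"dy":0,"dz":-0.3,"ax":0,"ay":0,"az":0},{"claw":-1,"dx":0,"dy":0,"dz":-0.6,"ax":0,"ay":0,"az":0},{"claw":-1,"dx":0,"dy":0,"dz":-0.9,"ax":0,"ay":0,"az":0},{"claw":-1,"dx":0,"dy":0,"dz":-0.9,"ax":0,"ay":0,"az":0},{"claw":-1,"dx":0,"dy":0,"dz":-0.9,"ax":0,"ay":0,"az":0},{"claw":-1,"dx":0,"dy":0,"dz":-0.9,"ax":0,"ay":0,"az":0},{"claw":-1,"dx":0,"dy":0,"dz":-0.5,"ax":0,"ay":0,"az":0.5}]' >/dev/null
python3 -m crank '[{"claw":-1,"dx":0,"dy":0,"dz":0,"ax":0,"ay":0,"az":0.9},{"claw":-1,"dx":0,"dy":0,"dz":0,"ax":0,"ay":0,"az":0.9},{"claw":-1,"dx":0,"dy":0,"dz":0,"ax":0,"ay":0,"az":0.9},{"claw":-1,"dx":0,"dy":0,"dz":0,"ax":0,"ay":0,"az":0.9},{"claw":-1,"dx":0,"dy":0,"dz":0,"ax":0,"ay":0,"az":0.9},{"claw":-1,"dx":0,"dy":0,"dz":0,"ax":0,"ay":0,"az":0.9},{"claw":-1,"dx":0,"dy":0,"dz":0,"ax":0,"ay":0,"az":0.9},{"claw":-1,"dx":0,"dy":0,"dz":0,"ax":0,"ay":0,"az":0.9}]' >/dev/null
python3 go.py .521 .3465 .15 -10.4;  python3 - <<'E'
from h import *
c=cam("scene"); save(c,"s8.png",(240,140,440,300),4)
E
```

```text
t 22.08 p [ 0.5677 -0.0989  0.1967] yaw 28.4 w 0.0868 grip 0.0 F [-0.1  0.1 -0.4] 
shift [13.8   5.69  1.56] turn [ 0.   -0.    6.47] j [-0.39  0.27  0.57  1.67 -0.15  1.25  0.71]
```

View pics/s8.png

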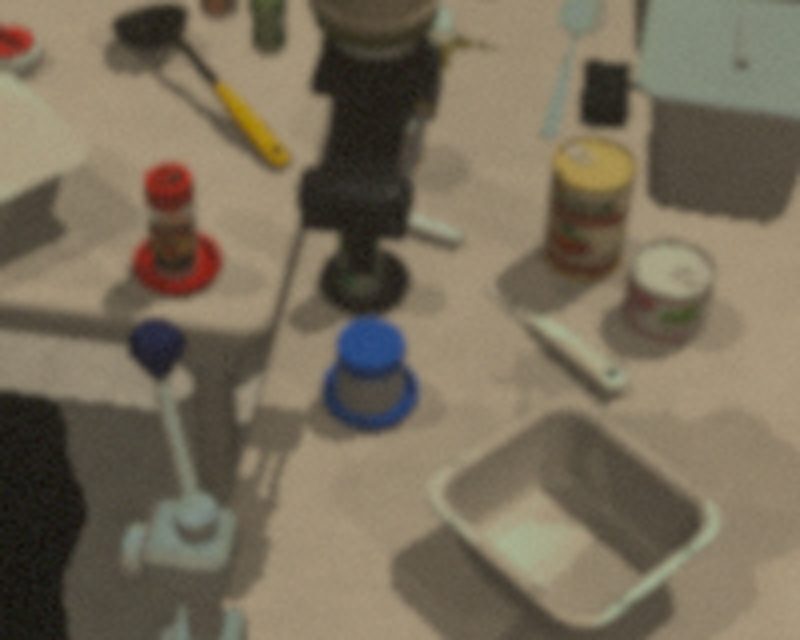

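The canister stands in the blue holder (371,375), the red jar stands in its holder (172,250), and the black jar's base is visible in its holder (362,280). Continuing the turn.

```bash
python3 -m crank '[{"claw":-1,"dx":0,"dy":0,"dz":0,"ax":0,"ay":0,"az":1},{"claw":-1,"dx":0,"dy":0,"dz":0,"ax":0,"ay":0,"az":1},{"claw":-1,"dx":0,"dy":0,"dz":0,"ax":0,"ay":0,"az":1},{"claw":-1,"dx":0,"dy":0,"dz":0,"ax":0,"ay":0,"az":1},{"claw":-1,"dx":0,"dy":0,"dz":0,"ax":0,"ay":0,"az":1},{"claw":-1,"dx":0,"dy":0,"dz":0,"ax":0,"ay":0,"az":1},{"claw":-1,"dx":0,"dy":0,"dz":0,"ax":0,"ay":0,"az":0.4},{"claw":-1,"dx":0,"dy":0,"dz":0,"ax":0,"ay":0,"az":0}]' >/dev/null
python3 go.py .521 .3465 .15 -10.4;  python3 - <<'E'
from h import *
c=cam("scene"); q=lambda u,v:world(c,240+u/4-.5,140+v/4-.5,.07)
print(q(432,488),q(570,408),q(718,520),q(590,628))
E
```

```text
t 22.8 p [ 0.5678 -0.0988  0.1965] yaw -9.7 w 0.0868 grip 0.0 F [ 0.3  0.1 -0.4] 
shift [14.37 -4.04  1.55] turn [ 0.   -0.    0.11] j [-0.47  0.28  0.67  1.68 -0.18  1.25  0.07]
[ 0.47394213 -0.23477489  0.07      ] [ 0.60642546 -0.26915032  0.07      ] [ 0.58310997 -0.41422714  0.07      ] [ 0.44454733 -0.3937385   0.07      ]
```

```bash
python3 -m crank '[{"claw":-1,"dx":0.5,"dy":-0.15,"dz":0,"ax":0,"ay":0,"az":0.1},{"claw":-1,"dx":0.9,"dy":-0.25,"dz":0,"ax":0,"ay":0,"az":0},{"claw":-1,"dx":0.9,"dy":-0.25,"dz":0,"ax":0,"ay":0,"az":0},{"claw":-1,"dx":0.9,"dy":-0.25,"dz":0,"ax":0,"ay":0,"az":0},{"claw":-1,"dx":0.9,"dy":-0.25,"dz":0,"ax":0,"ay":0,"az":0},{"claw":-1,"dx":0.9,"dy":-0.25,"dz":0,"ax":0,"ay":0,"az":0},{"claw":-1,"dx":0.9,"dy":-0.25,"dz":0,"ax":0,"ay":0,"az":0},{"claw":-1,"dx":0.9,"dy":-0.25,"dz":0,"ax":0,"ay":0,"az":0}]' >/dev/null
python3 -m crank '[{"claw":-1,"dx":0.9,"dy":-0.25,"dz":0,"ax":0,"ay":0,"az":0},{"claw":-1,"dx":0.9,"dy":-0.25,"dz":0,"ax":0,"ay":0,"az":0},{"claw":-1,"dx":0.9,"dy":-0.25,"dz":0,"ax":0,"ay":0,"az":0},{"claw":-1,"dx":0.9,"dy":-0.25,"dz":0,"ax":0,"ay":0,"az":0},{"claw":-1,"dx":0.9,"dy":-0.25,"dz":0,"ax":0,"ay":0,"az":0},{"claw":-1,"dx":0.9,"dy":-0.25,"dz":0,"ax":0,"ay":0,"az":0},{"claw":-1,"dx":0.7,"dy":-0.25,"dz":0.3,"ax":0,"ay":0,"az":0},{"claw":-1,"dx":0.4,"dy":-0.1,"dz":0.4,"ax":0,"ay":0,"az":0}]' >/dev/null
python3 -m crank '[{"claw":-1,"dx":0.4,"dy":-0.1,"dz":0.4,"ax":0,"ay":0,"az":0},{"claw":-1,"dx":0,"dy":0,"dz":0.3,"ax":0,"ay":0,"az":0},{"claw":-1,"dx":0,"dy":0,"dz":0,"ax":0,"ay":0,"az":0},{"claw":-1,"dx":0,"dy":0,"dz":0,"ax":0,"ay":0,"az":0}]' >/dev/null
python3 go.py .521 .3465 .15 -10.4
```

```text
t 24.52 p [0.5279 0.3241 0.1534] yaw -10.4 w 0.0872 grip 0.0 F [0.2 0.1 0.9] 
shift [ 0.69 -0.36  0.11] turn [-0.    0.02 -0.  ] j [-0.97  0.39  0.44  1.6  -0.17  1.19 -0.68]
```

```bash
python3 -m crank '[{"claw":-1,"dx":0.4,"dy":-0.2,"dz":0,"ax":0,"ay":0,"az":0},{"claw":-1,"dx":0.3,"dy":-0.16,"dz":0.1,"ax":0,"ay":0,"az":0},{"claw":-1,"dx":0,"dy":0,"dz":0.5,"ax":0,"ay":0,"az":0},{"claw":-1,"dx":0,"dy":0,"dz":0.5,"ax":0,"ay":0,"az":0},{"claw":-1,"dx":0,"dy":0,"dz":0.5,"ax":0,"ay":0,"az":0},{"claw":-1,"dx":0,"dy":0,"dz":0.2,"ax":0,"ay":0,"az":0},{"claw":-0.3,"dx":0,"dy":0,"dz":0,"ax":0,"ay":0,"az":0},{"claw":-0.3,"dx":0,"dy":0,"dz":0,"ax":0,"ay":0,"az":0}]' >/dev/null
python3 go.py .521 .3465 .086 -10.4;  python3 - <<'E'
from h import *
c=cam("scene"); save(c,"s9.png",(180,120,290,215),7)
E
```

```text
t 25.18 p [0.5207 0.3493 0.1006] yaw -10.3 w 0.0805 grip 0.0 F [-0.4 -0.1 -1.1] 
shift [-0.09  0.03  0.49] turn [ 0.   -0.    0.02] j [-0.98  0.46  0.41  1.63 -0.2   1.1  -0.7 ]
```

View pics/s9.png

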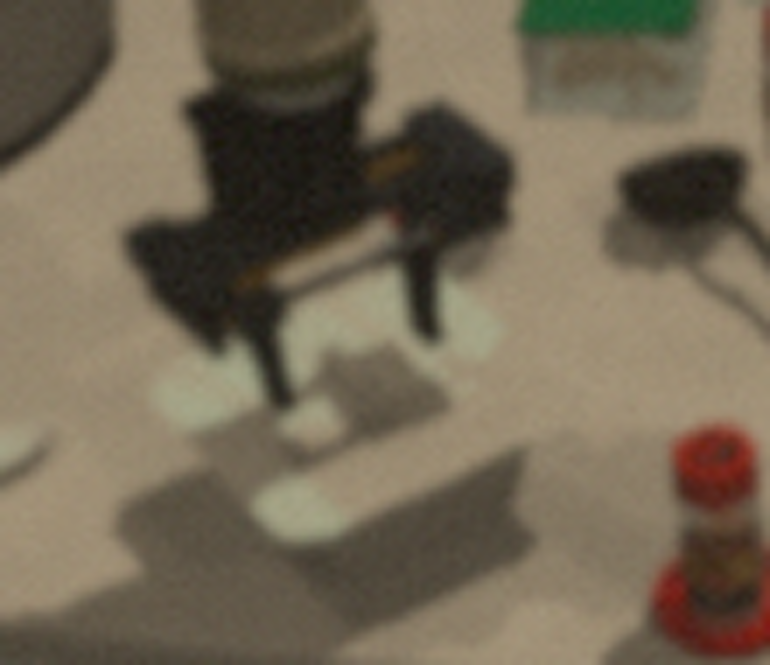

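The fingertips at (283,400) and (428,335) straddle the lid's middle. Last descent, watching the force, then closing.

```bash
python3 -m crank '[{"claw":-0.3,"dx":-0.07,"dy":0,"dz":0.2,"ax":0,"ay":0,"az":0},{"claw":-0.3,"dx":0,"dy":0,"dz":0.15,"ax":0,"ay":0,"az":0},{"claw":-0.3,"dx":0,"dy":0,"dz":0.1,"ax":0,"ay":0,"az":0},{"claw":-0.3,"dx":0,"dy":0,"dz":0,"ax":0,"ay":0,"az":0},{"claw":-0.3,"dx":0,"dy":0,"dz":0,"ax":0,"ay":0,"az":0}]' 15 >/dev/null
python3 go.py .521 .3465 .086 -10.4
python3 -m crank '[{"claw":0.3,"dx":0,"dy":0,"dz":0,"ax":0,"ay":0,"az":0},{"claw":0.6,"dx":0,"dy":0,"dz":0,"ax":0,"ay":0,"az":0},{"claw":1,"dx":0,"dy":0,"dz":0,"ax":0,"ay":0,"az":0},{"claw":1,"dx":0,"dy":0,"dz":0,"ax":0,"ay":0,"az":0},{"claw":1,"dx":0,"dy":0,"dz":0,"ax":0,"ay":0,"az":0},{"claw":1,"dx":0,"dy":0,"dz":0,"ax":0,"ay":0,"az":0},{"claw":1,"dx":0,"dy":0,"dz":0,"ax":0,"ay":0,"az":0},{"claw":1,"dx":0,"dy":0,"dz":0,"ax":0,"ay":0,"az":0}]' 15 >/dev/null
python3 go.py .521 .3465 .086 -10.4
```

```text
t 25.65 p [0.5202 0.3467 0.0864] yaw -10.3 w 0.0573 grip 0.0 F [-0.1 -0.6  0. ] 
shift [-0.    0.03  0.01] turn [-0.    0.    0.01] j [-0.98  0.47  0.41  1.64 -0.21  1.07 -0.69]
t 26.32 p [0.5204 0.3467 0.0866] yaw -10.3 w 0.0115 grip 15.0 F [ 0.9 -0.9 -0.5] 
shift [-0.    0.02  0.02] turn [ 0.   -0.    0.01] j [-0.98  0.47  0.41  1.64 -0.21  1.07 -0.69]
```

Handle gripped (11.5 mm). Tightening the grip and lifting.

```bash
python3 -m crank '[{"claw":1,"dx":0,"dy":0,"dz":0,"ax":0,"ay":0,"az":0},{"claw":1,"dx":0,"dy":0,"dz":-0.1,"ax":0,"ay":0,"az":0},{"claw":1,"dx":0,"dy":0,"dz":-0.3,"ax":0,"ay":0,"az":0},{"claw":1,"dx":0,"dy":0,"dz":-0.6,"ax":0,"ay":0,"az":0},{"claw":1,"dx":0,"dy":0,"dz":-0.7,"ax":0,"ay":0,"az":0},{"claw":1,"dx":0,"dy":0,"dz":-0.7,"ax":0,"ay":0,"az":0},{"claw":1,"dx":0,"dy":0,"dz":-0.7,"ax":0,"ay":0,"az":0},{"claw":1,"dx":0,"dy":0,"dz":-0.5,"ax":0,"ay":0,"az":0}]' 45 >/dev/null
python3 go.py .529 -.322 .19 -9
python3 - <<'E'
from h import *
c=cam("top"); im=c["color"]; cv2.imwrite("pics/_b.png",im[:,:,::-1])
save(c,"t10.png",(365,160,455,240),8)
E
```

```text
t 26.98 p [0.5207 0.3468 0.1973] yaw -10.3 w 0.0108 grip 44.9 F [ 0.2  0.1 -1.8] 
shift [-21.88   4.27   0.21] turn [ 0.01 -0.02 -0.22] j [-1.    0.37  0.44  1.53 -0.16  1.27 -0.72]
```

View pics/t10.png

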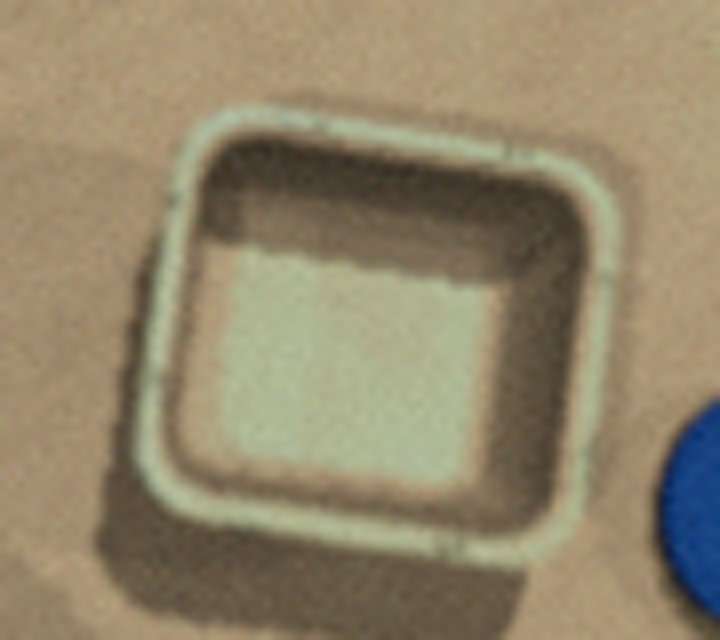

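The open pan's rim is clear in this 8× crop: left edge (177,190)–(140,430), right edge (618,250)–(583,490), top edge (300,103)–(560,150), bottom edge (200,522)–(480,565), centre about (380,334).

```bash
python3 -m crank '[{"claw":1,"dx":-0.4,"dy":0.08,"dz":0,"ax":0,"ay":0,"az":0},{"claw":1,"dx":-0.7,"dy":0.14,"dz":0,"ax":0,"ay":0,"az":0},{"claw":1,"dx":-0.8,"dy":0.16,"dz":0,"ax":0,"ay":0,"az":0},{"claw":1,"dx":-0.8,"dy":0.16,"dz":0,"ax":0,"ay":0,"az":0},{"claw":1,"dx":-0.8,"dy":0.16,"dz":0,"ax":0,"ay":0,"az":0},{"claw":1,"dx":-0.8,"dy":0.16,"dz":0,"ax":0,"ay":0,"az":0},{"claw":1,"dx":-0.8,"dy":0.16,"dz":0,"ax":0,"ay":0,"az":0},{"claw":1,"dx":-0.8,"dy":0.16,"dz":0,"ax":0,"ay":0,"az":0}]' >/dev/null
python3 -m crank '[{"claw":1,"dx":-0.8,"dy":0.16,"dz":0,"ax":0,"ay":0,"az":0},{"claw":1,"dx":-0.8,"dy":0.16,"dz":0,"ax":0,"ay":0,"az":0},{"claw":1,"dx":-0.8,"dy":0.16,"dz":0,"ax":0,"ay":0,"az":0},{"claw":1,"dx":-0.8,"dy":0.16,"dz":0,"ax":0,"ay":0,"az":0},{"claw":1,"dx":-0.8,"dy":0.16,"dz":0,"ax":0,"ay":0,"az":0},{"claw":1,"dx":-0.8,"dy":0.16,"dz":0,"ax":0,"ay":0,"az":0},{"claw":1,"dx":-0.8,"dy":0.16,"dz":0,"ax":0,"ay":0,"az":0},{"claw":1,"dx":-0.8,"dy":0.16,"dz":0,"ax":0,"ay":0,"az":0}]' >/dev/null
python3 - <<'E'
from h import *
c=cam("top"); A=lambda u,v:world(c,365+u/8-.5,160+v/8-.5,.07)
yaw=lambda p,q:np.degrees(np.arctan2(q[1]-p[1],q[0]-p[0]))
print(A(380,334),yaw(A(140,430),A(177,190)),yaw(A(583,490),A(618,250)),yaw(A(560,150),A(300,103))-90,yaw(A(480,565),A(200,522))-90)
E
python3 go.py .529 -.322 .19 -9.5
```

```text
[ 0.52984721 -0.32149847  0.07      ] -10.937787709716481 -11.355616037476464 -11.214316013078687 -10.083640466155444
t 28.42 p [ 0.5252 -0.0374  0.1935] yaw -10.7 w 0.0113 grip 44.9 F [-0.6 -6.1 -2.4] 
shift [-9.3   1.88  0.14] turn [-0.01  0.02 -0.19] j [-0.62  0.15  0.67  1.81 -0.1   1.22 -0.11]
```

```bash
python3 -m crank '[{"claw":1,"dx":-0.8,"dy":0.16,"dz":0,"ax":0,"ay":0,"az":0},{"claw":1,"dx":-0.8,"dy":0.16,"dz":0,"ax":0,"ay":0,"az":0},{"claw":1,"dx":-0.8,"dy":0.16,"dz":0,"ax":0,"ay":0,"az":0},{"claw":1,"dx":-0.8,"dy":0.16,"dz":0,"ax":0,"ay":0,"az":0},{"claw":1,"dx":-0.8,"dy":0.16,"dz":0,"ax":0,"ay":0,"az":0},{"claw":1,"dx":-0.8,"dy":0.16,"dz":0,"ax":0,"ay":0,"az":0},{"claw":1,"dx":-0.8,"dy":0.16,"dz":0,"ax":0,"ay":0,"az":0},{"claw":1,"dx":-0.8,"dy":0.16,"dz":0,"ax":0,"ay":0,"az":0}]' >/dev/null
python3 -m crank '[{"claw":1,"dx":-0.8,"dy":0.16,"dz":0,"ax":0,"ay":0,"az":0},{"claw":1,"dx":-0.6,"dy":0.12,"dz":0,"ax":0,"ay":0,"az":0},{"claw":1,"dx":-0.4,"dy":0.1,"dz":0,"ax":0,"ay":0,"az":0},{"claw":1,"dx":-0.2,"dy":0.05,"dz":0,"ax":0,"ay":0,"az":0},{"claw":1,"dx":0,"dy":0,"dz":0,"ax":0,"ay":0,"az":0},{"claw":1,"dx":0,"dy":0,"dz":0,"ax":0,"ay":0,"az":0}]' >/dev/null
python3 go.py .5297 -.322 .11 -10.6
```

```text
t 29.58 p [ 0.5317 -0.2862  0.1938] yaw -10.3 w 0.0111 grip 44.9 F [ 0.2  0.5 -2.5] 
shift [-1.19  0.15  2.79] turn [-0.01 -0.01  0.04] j [-0.19  0.38  0.78  1.61 -0.28  1.27  0.45]
```

```bash
python3 -m crank '[{"claw":1,"dx":-0.4,"dy":0.05,"dz":0,"ax":0,"ay":0,"az":0},{"claw":1,"dx":-0.5,"dy":0.05,"dz":0.2,"ax":0,"ay":0,"az":0},{"claw":1,"dx":-0.25,"dy":0,"dz":0.5,"ax":0,"ay":0,"az":0},{"claw":1,"dx":0,"dy":0,"dz":0.6,"ax":0,"ay":0,"az":0},{"claw":1,"dx":0,"dy":0,"dz":0.6,"ax":0,"ay":0,"az":0},{"claw":1,"dx":0,"dy":0,"dz":0.5,"ax":0,"ay":0,"az":0},{"claw":1,"dx":0,"dy":0,"dz":0.2,"ax":0,"ay":0,"az":0},{"claw":1,"dx":0,"dy":0,"dz":0,"ax":0,"ay":0,"az":0}]' >/dev/null
python3 go.py .5297 -.322 .0866 -10.6;  python3 - <<'E'
from h import *
c=cam("scene"); save(c,"s11.png",(240,130,440,300),4)
E
```

```text
t 30.25 p [ 0.528  -0.3203  0.1143] yaw -10.3 w 0.0107 grip 44.9 F [-0.4  0.2 -1.2] 
shift [-0.05  0.07  0.92] turn [-0.03 -0.01  0.05] j [-0.09  0.49  0.74  1.65 -0.36  1.14  0.56]
```

View pics/s11.png

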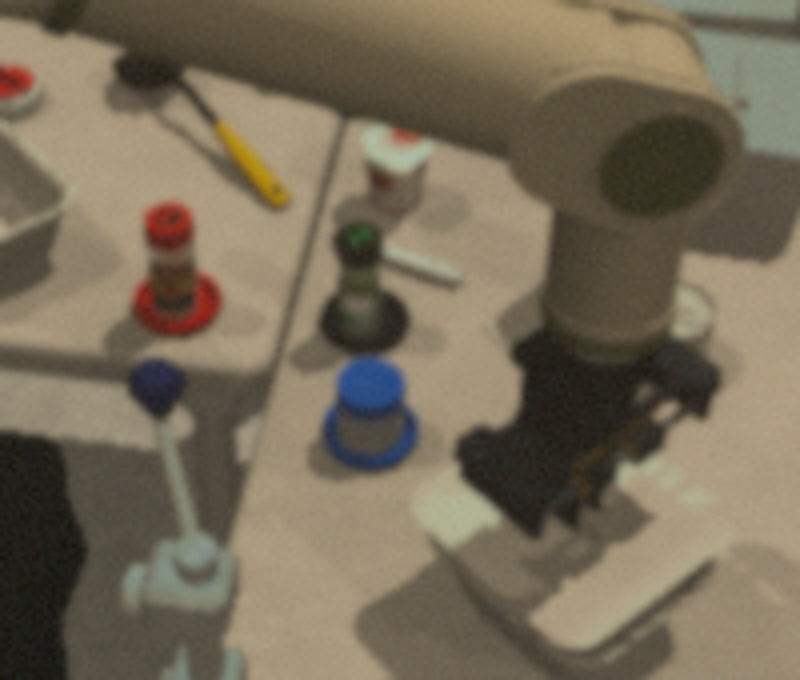

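All three containers stand upright in their holders: red (172,270), black (362,290) and blue (371,410). The lid is level just over the pan (575,560). Lowering.

```bash
python3 -m crank '[{"claw":1,"dx":-0.05,"dy":0.06,"dz":0.3,"ax":0,"ay":0,"az":0},{"claw":1,"dx":0,"dy":0,"dz":0.25,"ax":0,"ay":0,"az":0},{"claw":1,"dx":0,"dy":0,"dz":0.2,"ax":0,"ay":0,"az":0},{"claw":1,"dx":0,"dy":0,"dz":0.1,"ax":0,"ay":0,"az":0},{"claw":1,"dx":0,"dy":0,"dz":0.05,"ax":0,"ay":0,"az":0},{"claw":1,"dx":0,"dy":0,"dz":0,"ax":0,"ay":0,"az":0},{"claw":1,"dx":0,"dy":0,"dz":0,"ax":0,"ay":0,"az":0}]' >/dev/null
python3 go.py .5297 -.322 .0866 -10.6
```

```text
t 30.88 p [ 0.5306 -0.323   0.0897] yaw -10.3 w 0.0114 grip 44.9 F [-0.1 -0.7 -2. ] 
shift [ 0.03 -0.03  0.1 ] turn [ 0.   -0.    0.05] j [-0.08  0.53  0.73  1.67 -0.38  1.1   0.58]
```

```bash
python3 -m crank '[{"claw":1,"dx":0,"dy":0,"dz":0.07,"ax":0,"ay":0,"az":0},{"claw":1,"dx":0,"dy":0,"dz":0.05,"ax":0,"ay":0,"az":0},{"claw":1,"dx":0,"dy":0,"dz":0,"ax":0,"ay":0,"az":0}]' >/dev/null
python3 go.py .5297 -.322 .0866 -10.6
```

```text
t 31.13 p [ 0.5307 -0.3231  0.0866] yaw -10.3 w 0.0114 grip 44.9 F [-1.2  0.4  3.9] 
shift [ 0.03 -0.04 -0.  ] turn [ 0.01 -0.    0.05] j [-0.08  0.53  0.72  1.67 -0.39  1.09  0.58]
```

The lid rests on the rim (+4 N at the expected height). Opening and backing straight up.

```bash
python3 -m crank '[{"claw":0.6,"dx":0,"dy":0,"dz":0,"ax":0,"ay":0,"az":0},{"claw":0.3,"dx":0,"dy":0,"dz":0,"ax":0,"ay":0,"az":0},{"claw":0.2,"dx":0,"dy":0,"dz":0,"ax":0,"ay":0,"az":0},{"claw":0.2,"dx":0,"dy":0,"dz":0,"ax":0,"ay":0,"az":0},{"claw":0.2,"dx":0,"dy":0,"dz":-0.2,"ax":0,"ay":0,"az":0},{"claw":0.2,"dx":0,"dy":0,"dz":-0.4,"ax":0,"ay":0,"az":0},{"claw":0.2,"dx":0,"dy":0,"dz":-0.7,"ax":0,"ay":0,"az":0},{"claw":0.2,"dx":0,"dy":0,"dz":-0.8,"ax":0,"ay":0,"az":0}]' 15 >/dev/null
python3 -m crank '[{"claw":0.2,"dx":0.6,"dy":0,"dz":-0.8,"ax":0,"ay":0,"az":0},{"claw":0.2,"dx":0.8,"dy":0,"dz":-0.8,"ax":0,"ay":0,"az":0},{"claw":0.2,"dx":0.9,"dy":-0.3,"dz":-0.5,"ax":0,"ay":0,"az":0},{"claw":0.2,"dx":0.9,"dy":-0.3,"dz":0,"ax":0,"ay":0,"az":0},{"claw":0.2,"dx":0.9,"dy":-0.3,"dz":0,"ax":0,"ay":0,"az":0},{"claw":0.2,"dx":0.9,"dy":-0.3,"dz":0,"ax":0,"ay":0,"az":0},{"claw":0.2,"dx":0.9,"dy":-0.3,"dz":0,"ax":0,"ay":0,"az":0},{"claw":0.2,"dx":0.9,"dy":-0.3,"dz":0,"ax":0,"ay":0,"az":0}]' 15 >/dev/null
python3 -m crank '[{"claw":0.2,"dx":0,"dy":0,"dz":0,"ax":0,"ay":0,"az":0},{"claw":0.2,"dx":0,"dy":0,"dz":0,"ax":0,"ay":0,"az":0},{"claw":0.2,"dx":0,"dy":0,"dz":0,"ax":0,"ay":0,"az":0}]' 15 >/dev/null
python3 go.py .5297 -.322 .0866 -10.6;  python3 - <<'E'
from h import *
c=cam("scene"); save(c,"s12.png",(240,130,440,300),4)
E
```

```text
t 32.72 p [ 0.514  -0.1133  0.2128] yaw -10.3 w 0.0348 grip 0.0 F [-1.  -0.1  0.9] 
shift [-6.75  1.76  4.21] turn [ 0.01 -0.    0.04] j [-0.54  0.14  0.74  1.78 -0.1   1.26  0.04]
```

View pics/s12.png

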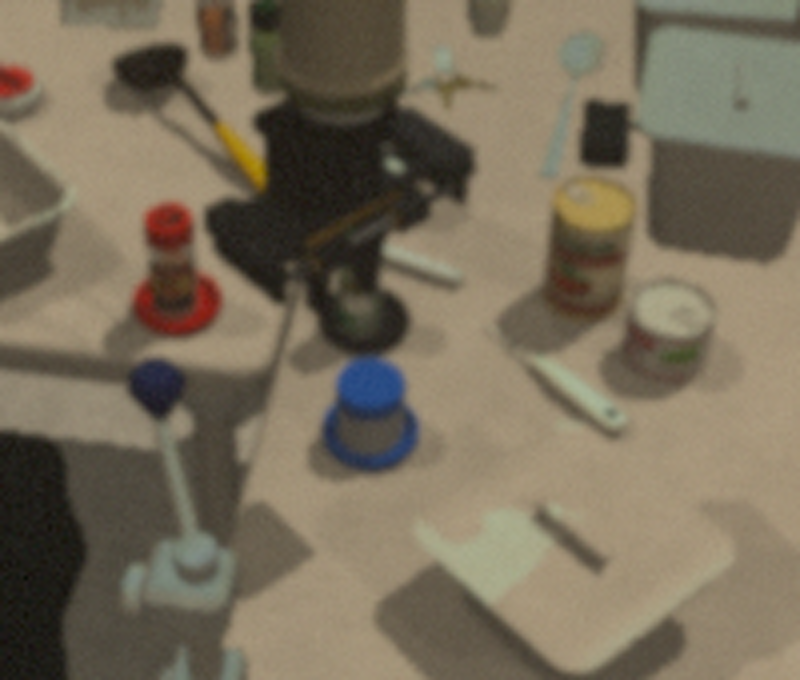

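The lid lies flat and square on the right-hand pan (handle at 572,540), all three containers stand upright in their holders and the arm is clear. Handing in.

```bash
python3 -c "
from bench import r
print(r.close_job())"
```

```text
the job is handed in; nothing more can be done
None
```

I handed the job in at about 33 s of robot time; the judge returned no verdict. In the last picture both jars and the canister stand upright in their own holders, and the lid lies flat on the right-hand pan, about 2 mm off centre by my measurement.

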